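# Move a cutting grid into the cutter base with a spatula

### The job

The square cutting grid in the blue tray has sharp blades, so never touch it with the fingers: slide the spatula fully under it, until its edge meets the heel of the blade, without forcing it (the tray first rolls back to its stop), lift it out on the blade without tipping it and set it gently, without dropping it, flat in its seat on the two ledges of the cutter base. Then lay the spatula down on the open table, right way up and clear of tray and cutter. Leave the jar, the cream pusher block and the green box where they stand.

Things in the scene. Friction and masses are not known exactly. Their poses are not given: they have to be found in the camera images.
- grid: Square cutting grid, aluminium frame, steel blades, 120 x 120 x 10 mm, about 0.2 kg. Origin: centre of its underside, z up, x, y along its sides. Underside 104 mm square, then a bevel rising 4 mm over 8 mm all round: a thin edge pushed along the tray floor wedges under it once the grid is stopped. Acts as a solid plate. Starts flat in the tray, up to 0.06 rad askew, 3 to 60 mm short of its lip.
- tray: Light blue tray, open in front, on a fixed runner. Pushed to its +x (front to back lip) it rolls away easily (under 1 N), 15 to 60 mm, until it meets the runner's end stop and can take a firm push. Origin: underside, 10 mm above the table. Floor top 4 mm above the origin, x -130 to +88, y +-95 mm. Back lip: inner face x +80 mm, 18 mm high. Side lips: inner faces y +-90 mm, 9 mm high.
- spatula: Spatula, 0.18 kg, on the open table between tray and cutter, blade away from the robot. Origin: centre of the blade's underside; +x from handle to tip, z up. Steel blade 100 (x) x 70 (y) x 2 mm. Behind it a neck rises to x -78, z 53 mm. A wire foot at x -212 mm, 36 mm wide, reaches down to the plane of the blade's underside, so it stands level by itself.
- spatula_grip (a point): Good place to grip the spatula from above: in the wooden handle, 100 mm behind the blade's centre and 55 mm above its underside. The handle is level, 20 mm wide (y), 24 mm high, from x -200 to -85 mm of the spatula's origin. Axes as the spatula.
- spatula_tip (a point): Middle of the blade's square front edge, underside: 50 mm ahead of the spatula's origin. A flange across the blade's heel (front face 90 mm behind the tip, 13 mm high, 50 mm wide) is where the grid's edge stops when the blade is fully under; pushing on with over 50 N would bend the grid. Blade and grid are smooth metal (friction about 0.4). Axes as the spatula.
- cutter: Base of a vegetable cutter, aluminium, fixed, press head taken off. Origin: table height under the seat's middle; +x from its open front to the far side. Two ledges along x (-72 to +72 mm), 42 to 70 mm either side of the middle, tops 70 mm up. Rods 12 mm thick at x 83, y +-56 mm, up to z 240 mm. Legs splay to x +-82, y +-85 mm.
- cutter_seat (a point): Seat centre, level with the ledge tops; axes as the cutter. The seated grid's origin is here, sides along the axes, any way round. Lips' inner faces: y +-64.5, x +64.5 mm (9 mm high); low lugs at x -66.5 mm (6 mm high). The 84 mm gap between the ledges is open down to the table and out to the front, as far as a cross bar at x = +68 mm: a blade can sink through and be drawn out.
- pusher: Bystander: pusher block, aluminium base with a cream field of studs, 110 x 110 x 36 mm, loose, beyond the spatula. Origin: centre of its underside.
- jar: Bystander: jar with steel lid, 70 mm wide, 90 mm high, loose, far out on the right. Origin: centre of its underside.
- bolt_box: Bystander: green open box, 100 x 130 x 45 mm, loose, far out on the left. Origin: centre of its underside.
Not all that is in view belongs to the job. There is more than one size of the grid; the one meant has the size given above.

How it is judged:
On the way, in this order (a step that is already met when the one before it is completed fails the run):
1. the grid is lifted off the tray on the spatula, at least 45 mm above the table, the blade fully under it (its edge within 12 mm of the heel) (height (world z) of grid above 0.045 m and contact force between grid and spatula above 0.5 N and x of grid in the frame of spatula below 0.032 m and contact force between grid and tray below 0.05 N and contact force between grid and cutter below 0.05 N), for 0.3 s.
2. the grid lies flat in the cutter's seat, off the spatula (x of grid in the frame of cutter_seat between -0.008 and 0.008 m and y of grid in the frame of cutter_seat between -0.008 and 0.008 m and z of grid in the frame of cutter_seat between -0.003 and 0.003 m and angle between grid's own z axis and vertical below 0.05 rad and contact force between grid and spatula below 0.05 N), for 0.2 s.
At the end, for the whole second after the job is handed in: Grid in the seat: within 8 mm of its centre in x and y, 3 mm in z, level to 0.05 rad, sides within 0.12 rad of the seat's. Spatula right way up on the table (blade within 6 mm, tilt under 0.1 rad), touching neither grid, cutter nor tray. Both released and still (all of step 2 and (angle between the x axis of grid and the x axis of cutter_seat, either way round below 0.12 rad or angle between the x axis of grid and the y axis of cutter_seat, either way round below 0.12 rad) and linear speed of each of grid, spatula below 0.02 m/s and height (world z) of spatula below 0.006 m and angle between spatula's own z axis and vertical below 0.1 rad and contact force between spatula and cutter below 0.05 N and contact force between spatula and tray below 0.05 N).
It fails at once if the grid is forced: pushed by the spatula with over 50 N (contact force between spatula and grid above 50 N).
It fails at once if the fingers touch the grid (contact force between the fingers and grid above 0.3 N).
It fails at once if the grid is dropped or thrown: moves faster than 0.5 m/s with no spatula under it (linear speed of grid above 0.5 m/s and contact force between grid and spatula below 0.01 N).
It fails at once if the grid is tipped over 0.7 rad (angle between grid's own z axis and vertical above 0.7 rad).
It fails at once if a bystander is moved by more than 20 mm (distance of any of pusher, jar, bolt_box from where it was at the start of the episode above 0.02 m).
It also fails if it takes over 72 s, if anything falls off the work surface, if the arm or the gripper's body presses on something with over 40 N, if the wrist force passes 120 N, or if a joint passes its speed limit or range.

### The arm

A 6-joint arm with a two-finger parallel gripper is mounted at the origin on the work surface. World frame = base frame: x ahead of the robot, y to its left, z up, the work surface at z = 0. Lengths are in m, angles in rad, forces in N, time in s.
With the tool pointing down it reaches from about 0.3 to 0.875 m from the base axis. Payload 6.4 kg.
Tool frame: the origin (TCP) lies midway between the tips of the shut fingers; the grasp point (between the pads) lies 19 mm behind it; z points along the fingers, y is the direction in which the jaws open and shut (so a half turn about z gives the same grasp; the last joint's range is limited). The gripper opens to 85 mm and grips with 20 to 120 N. Pads are 22 mm wide; open, the fingers measure 114 mm over their backs; the gripper's body (76 mm by 85 mm) begins 54 mm behind the grasp point. The pads swing forward as they close: fully open they stand 13 mm farther back than shut.
Start: joints at [-1.546, 0.181, 1.607, -0, 1.354, -0.206], TCP at [0.132, -0.56, 0.231] pointing down, gripper open.
Joint ranges: [-2.99, 2.99], [-0.89, 2.07], [0.3, 2.58], [-1.14, 4.28], [0, 2.63], [-3.12, 3.12]. Speed limits (rad/s): [2.57, 2.57, 3.01, 3.14, 3.14, 3.14].

### API

Orientations are given as a unit quaternion [w, x, y, z].
In Python, from bench import ctrl, optics, ticket gives the robot as it stands. The module is installed in compiled form; this text tells all that it offers.
- The arm moves only by the tool step_arm, never from a script. Its argument "targets" is text: rows parted by semicolons, each of 6 numbers parted by spaces: the shift along the tool's x, y, z in mm, then the turn, a rotation vector about the tool's x, y, z in rad. In form: dx dy dz rx ry rz; .... A call has 1 to 8 rows; each row is the pose to reach, as a shift and turn from the pose commanded when the call began, along the tool's axes at that moment; what a row does not reach only later rows make up. A row lasts 1/8 s, in which the tool goes at most 62.5 mm and 10.7 degrees, less where a joint would pass 70% of its speed; a pose out of reach is approached as far as the arm can. A call with a gripper value outside its range is refused whole. "grip" is the opening in per cent of the stroke, from 0 (shut) to 100 (fully open), set as the call begins (left out, the last holds). The fingers move at their own pace and stop on an object; the grip force is fixed at half the most. Time passes only in rows, so rows that repeat a pose let the fingers close. It gives the time, the measured TCP pose, the force and the opening at its end, in the units of the state.
- ctrl.get_obs(): the state, without advancing time (a new reading comes with each control period).
- optics.camera(name): name is "scene" or "top" or "wrist"; returns a dict with "image" (480x640x3 uint8, red, green, blue), "mtx" (3x3 intrinsics, pixels), "xyz" and "orientation" of the camera in the world. Camera axes: x right, y up, looking along -z (the intrinsics and any distortion apply to the point x, -y, -z); pixel columns grow to the right and rows downward; lengths in m; the calibration is good to about 2 mm. The wrist camera is an equidistant fisheye: a pixel r from the principal point sees the ray r / f radians off the axis. A picture is of the moment at which its call begins. There is no depth.
- ticket.hand_in(): hands the job in, once; it reports no verdict.
The state is a dict: "time_s": time; "q": joint angles; "dq": joint speeds; "joint_efforts": joint torques, N m; "eef_pos": TCP position; "eef_rot": TCP orientation; "wrist_force": force on the tool from outside, world axes, zero at the start; "torque": the same for the moment, N m; "opening": opening from 0.0 (shut) to 1.0 (fully open).
Only numpy, scipy, OpenCV 4.12 (cv2) and the standard library are available. Lean on these libraries where they do the work, as an engineer would, in place of code of your own. Each camera call takes 0.05 s, during which the arm holds its last target.

## Working session

There is one attempt and no reset: what is moved stays moved. The work goes in short steps, Python scripts to look and compute and a tool call to move; the robot and the scene stay as the last step left them, time stands still between calls to the robot, and variables do not carry over. Pictures are saved under pics/ and viewed, and the job is handed in when it is done.

Besides the shell and the picture viewer there is one more tool, called after ">>>" by a JSON object that holds its "api" and its "payload", one argument or row to a line. step_arm: Moves the arm, as the interface text tells. Its arguments: {"type":"object","properties":{"targets":{"type":"string"},"grip":{"type":"number"}},"required":["targets"]}

```bash
mkdir -p pics; python3 - <<'E'
from bench import ctrl, optics
import cv2
print(ctrl.get_obs())
for n in("scene","top","wrist"):
    c=optics.camera(n); cv2.imwrite(f"pics/{n}0.png",c["image"][:,:,::-1]); print(n,c["mtx"].tolist(),c["xyz"],c["orientation"],[k for k in c])
E
```

```text
{'time_s': 0.0, 'q': array([-1.54631783e+00,  1.81541806e-01,  1.60799002e+00, -1.73210550e-05,
        1.35377852e+00, -2.06273699e-01]), 'dq': array([-0.00109828,  0.00026924, -0.00124026,  0.00166469,  0.00031561,
        0.00024133]), 'joint_efforts': array([-1.21544444e-04, -4.44868469e+01, -3.51339984e+01, -3.87737728e-04,
        8.88673385e-03,  3.30698686e-05]), 'eef_pos': array([ 0.13152111, -0.55920371,  0.2303924 ]), 'eef_rot': array([-8.56069281e-04,  9.93350976e-01,  1.15122112e-01,  6.95388308e-05]), 'wrist_force': array([-0.11730072,  0.29786915, -0.52079411]), 'torque': array([ 0.0132057 ,  0.05149131, -0.05685288]), 'opening': 0.995153143464452}
scene [[485.25010975436646, 0.0, 318.66158184598646], [0.0, 485.25010975436646, 228.51190290517093], [0.0, 0.0, 1.0]] [1.57817295 0.50775659 0.85381973] [0.46647183 0.25878271 0.39663152 0.74707361] ['image', 'mtx', 'xyz', 'orientation']
top [[471.4443444524845, 0.0, 317.885675569767], [0.0, 471.4443444524845, 241.0859062030246], [0.0, 0.0, 1.0]] [0.42627689 0.00196714 1.18519514] [-0.69960716 -0.02518785  0.02084242  0.71377937] ['image', 'mtx', 'xyz', 'orientation']
wrist [[371.64829954431775, 0.0, 321.1156312618084], [0.0, 371.64829954431775, 239.96048646936893], [0.0, 0.0, 1.0]] [ 0.20342853 -0.54250357  0.37294485] [ 0.77562783 -0.11393017  0.09044655 -0.61419933] ['image', 'mtx', 'xyz', 'orientation']
```

View pics/top0.png

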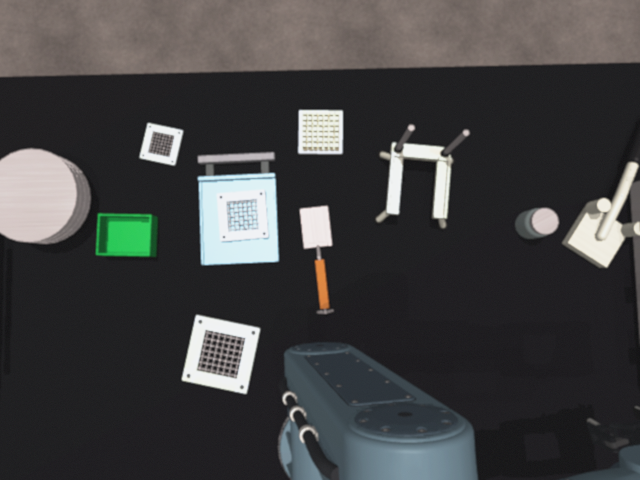

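View pics/scene0.png

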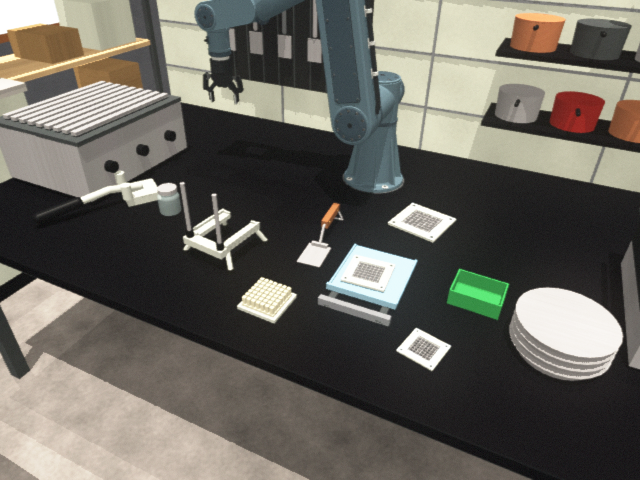

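View pics/wrist0.png

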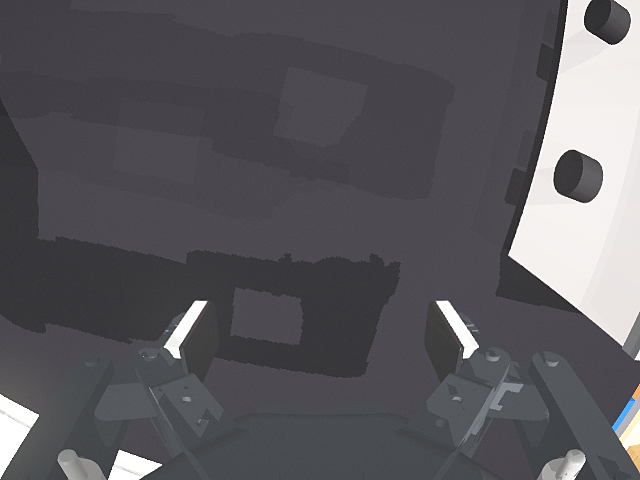

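The top view shows three grids: a small one at (161,144), one in the blue tray at (243,215), and a big one at (221,355). The one in the tray is the one meant. The spatula is at (317,228), with its handle at (321,285), and the cutter is at (420,180). I'll write the helpers and measure next.

```bash
cat > h.py <<'E'
import numpy as np, cv2
from bench import ctrl, optics
from scipy.spatial.transform import Rotation as R
def rot(q): return R.from_quat([q[1],q[2],q[3],q[0]])
def snap(name,fn=None):
    c=optics.camera(name); c["name"]=name
    if fn: cv2.imwrite("pics/"+fn,c["image"][:,:,::-1])
    return c
def ray(c,p):
    p=np.atleast_2d(np.asarray(p,float)); K=c["mtx"]
    d=np.c_[(p[:,0]-K[0,2])/K[0,0],(p[:,1]-K[1,2])/K[1,1]]
    if c["name"]=="wrist":
        r=np.linalg.norm(d,axis=1)+1e-12
        v=np.c_[d*(np.sin(r)/r)[:,None],np.cos(r)]
    else: v=np.c_[d,np.ones(len(d))]
    v=v*[1,-1,-1]
    return rot(c["orientation"]).apply(v)
def onz(c,p,z):
    v=ray(c,p); o=np.array(c["xyz"]); return o+v*((z-o[2])/v[:,2])[:,None]
def proj(c,P):
    v=rot(c["orientation"]).inv().apply(np.atleast_2d(P)-np.array(c["xyz"]))*[1,-1,-1]; K=c["mtx"]
    if c["name"]=="wrist":
        rr=np.hypot(v[:,0],v[:,1])+1e-12; d=v[:,:2]*(np.arctan2(rr,v[:,2])/rr)[:,None]
    else: d=v[:,:2]/v[:,2:]
    return d*[K[0,0],K[1,1]]+[K[0,2],K[1,2]]
def crop(c,x0,y0,x1,y1,s,fn):
    cv2.imwrite("pics/"+fn,cv2.resize(c["image"][y0:y1,x0:x1,::-1],None,fx=s,fy=s,interpolation=cv2.INTER_CUBIC))
E
python3 - <<'E'
from h import *
c=snap("top")
crop(c,190,90,340,330,2.5,"tc1.png")
crop(c,190,140,290,280,4,"tc2.png")
crop(c,360,110,490,240,4,"tc3.png")
im=c["image"].astype(int);hsv=cv2.cvtColor(c["image"],cv2.COLOR_RGB2HSV)
m=cv2.inRange(hsv,(5,120,80),(20,255,255));
n,l,s,ce=cv2.connectedComponentsWithStats(m)
for i in range(1,n):
    if s[i,4]>100:
        pts=np.argwhere(l==i)[:,::-1]; r=cv2.minAreaRect(pts.astype(np.float32)); print("orange",s[i],r); b=cv2.boxPoints(r); print(onz(c,b,0.067))
E
```

```text
orange [314 259  16  50 524] ((321.6707458496094, 283.5365905761719), (50.025489807128906, 10.711859703063965), 83.6598129272461)
[[ 0.45626117  0.01917004  0.067     ]
 [ 0.45855922 -0.00612505  0.067     ]
 [ 0.34126999 -0.01670685  0.067     ]
 [ 0.33898889  0.0084142   0.067     ]]
```

View pics/tc2.png

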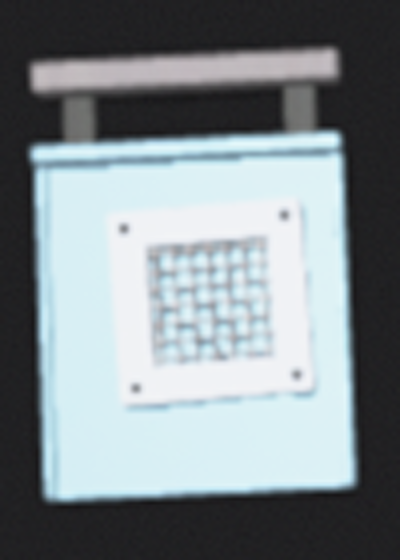

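View pics/tc3.png

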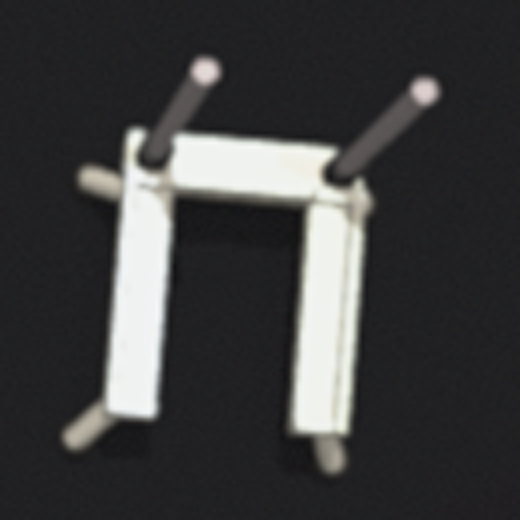

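View pics/tc1.png

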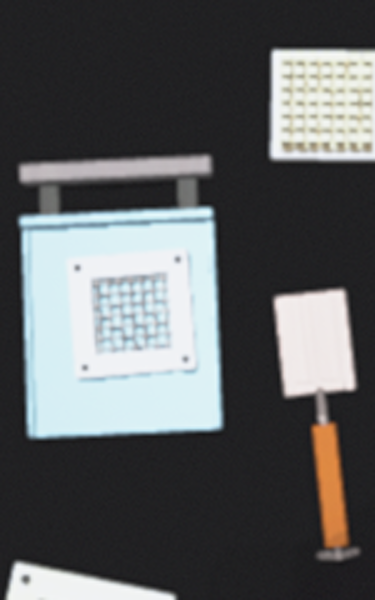

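```bash
python3 - <<'E'
from h import *
c=snap("top"); im=c["image"]; hsv=cv2.cvtColor(im,cv2.COLOR_RGB2HSV)
def rects(m,x0,y0,x1,y1,z,name,mn=60):
    mm=np.zeros_like(m); mm[y0:y1,x0:x1]=m[y0:y1,x0:x1]
    cs,_=cv2.findContours(mm,cv2.RETR_EXTERNAL,cv2.CHAIN_APPROX_NONE)
    for k in cs:
        if cv2.contourArea(k)<mn: continue
        r=cv2.minAreaRect(k); b=cv2.boxPoints(r); W=onz(c,b,z); W0=W.mean(0)
        e1=W[1]-W[0];e2=W[2]-W[1]
        print(name,"px",np.round(r[0],1),"cen",W0.round(4),"len",np.linalg.norm(e1).round(4),np.linalg.norm(e2).round(4),"ang",[round(float(np.arctan2(e[1],e[0])),3) for e in(e1,e2)])
V=hsv[:,:,2];S=hsv[:,:,1]
for p in [(316,227),(230,210),(210,220),(243,160),(394,185),(229,200),(441,185)]: print(p,im[p[1],p[0]],hsv[p[1],p[0]])
w=((V>120)&(S<40)).astype(np.uint8)*255
rects(w,295,200,340,250,0.002,"blade")
g=((V>170)&(S<18)).astype(np.uint8)*255
rects(g,215,185,275,245,0.024,"grid")
t=((V>150)&(S>5)).astype(np.uint8)*255
rects(t,190,165,290,275,0.014,"tray")
rects(w,190,145,290,166,0.03,"stop")
rects(w,294,105,348,158,0.036,"pusher")
# cutter pts from crop (scale 4, offset 360,110)
for n,p,z in [("rodL",(206,71),.24),("rodR",(425,91),.24),("Lfl",(107,412),.07),("Lfr",(157,416),.07),("Rfl",(291,431),.07),("Rfr",(348,434),.07)]:
    q=(np.array(p)+0.5)/4-0.5+[360,110]; print(n,q,onz(c,q,z).round(4))
E
```

```text
(316, 227) [238 231 230] [  4   9 238]
(230, 210) [183 216 226] [ 97  49 226]
(210, 220) [216 239 244] [ 95  29 244]
(243, 160) [141 136 139] [162   9 141]
(394, 185) [240 242 242] [ 90   2 242]
(229, 200) [230 234 239] [107  10 239]
(441, 185) [240 242 239] [ 50   3 242]
blade px [315.5 227.8] cen [0.5374 0.0138 0.002 ] len 0.0737 0.1087 ang [-1.48, -3.053]
grid px [241.9 214.7] cen [0.5716 0.1954 0.024 ] len 0.1214 0.1211 ang [-1.506, -3.069]
tray px [237.9 218.6] cen [0.5638 0.2074 0.014 ] len 0.1952 0.2244 ang [-1.552, -3.116]
stop px [235.5 157.2] cen [0.715  0.2091 0.03  ] len 0.1875 0.0178 ang [-1.545, -3.109]
pusher px [320.  131.5] cen [ 0.7737 -0.0023  0.036 ] len 0.1095 0.1085 ang [-1.593, 3.118]
rodL [411.125 127.375] [[ 0.7163 -0.1875  0.24  ]]
rodR [465.875 132.375] [[ 0.7035 -0.2984  0.24  ]]
Lfl [386.375 212.625] [[ 0.5636 -0.156   0.07  ]]
Lfr [398.875 213.625] [[ 0.5605 -0.1857  0.07  ]]
Rfl [432.375 217.375] [[ 0.55   -0.2648  0.07  ]]
Rfr [446.625 218.125] [[ 0.5475 -0.2985  0.07  ]]
```

```bash
cat >> h.py <<'E'
def plan(P,yaw,pitch=0):
    """rel move from measured pose to TCP at P with tool x at world yaw, pointing down"""
    o=ctrl.get_obs(); Rc=rot(o["eef_rot"])
    X=np.array([np.cos(yaw),np.sin(yaw),0]);Z=np.array([0,0,-1.]);T=R.from_matrix(np.c_[X,np.cross(Z,X),Z])*R.from_euler("y",pitch)
    d=Rc.inv().apply(np.array(P)-o["eef_pos"])*1000; r=(Rc.inv()*T).as_rotvec()
    print("t",round(o["time_s"],2),"rel",d.round(1),r.round(4),"dist",np.linalg.norm(d).round(1),"rows>=",max(np.linalg.norm(d)/62.5,np.degrees(np.linalg.norm(r))/10.7).__round__(2))
E
python3 - <<'E'
from h import *
plan([.4414,.005,.16],.089)
E
```

```text
t 0.25 rel [ 430.8 -478.6   71.3] [-8.000e-04 -1.000e-04  1.418e-01] dist 647.9 rows>= 10.37
```

>>> {"api": "step_arm", "payload": {
  "targets": "40 -40 0 0 0 0; 80 -85 0 0 0 0; 125 -135 0 0 0 0; 170 -185 0 0 0 0.03; 215 -235 10 0 0 0.06; 255 -280 20 0 0 0.09; 295 -325 30 0 0 0.12; 330 -365 40 0 0 0.142",
  "grip": 100
}}

```text
time_s: 1.25
eef_pos: [0.3684, -0.1304, 0.1921]
eef_rot: [0.001, 0.999, 0.044, 0.001]
wrist_force: [1.2, -1.2, 0.8]
opening: 1.0
```

```bash
python3 - <<'E'
from h import *
plan([.4414,.005,.16],.089)
E
```

```text
t 1.25 rel [  84.5 -128.6   32.1] [ 0.0012 -0.0014 -0.0015] dist 157.1 rows>= 2.51
```

>>> {"api": "step_arm", "payload": {
  "targets": "20 -30 8 0 0 0; 42 -64 16 0 0 0; 63 -95 24 0 0 0; 84 -127 32 0 0 0; 84 -127 32 0 0 0; 84 -127 32 0 0 0"
}}

```text
time_s: 2.0
eef_pos: [0.4398, 0.0017, 0.1599]
eef_rot: [0.0, 0.999, 0.045, -0.0]
wrist_force: [0.1, 0.9, 1.2]
opening: 1.001
```

```bash
python3 - <<'E'
from h import *
c=snap("wrist","w1.png"); print(ctrl.get_obs()["eef_pos"],c["xyz"],c["orientation"])
plan([.4414,.005,.16],.089)
t=snap("top","t1.png")
E
```

```text
[0.4398878  0.00136113 0.16006903] [0.51342705 0.0085384  0.30231579] [ 0.73023079 -0.10809082  0.09780196 -0.66746846]
t 2.05 rel [ 1.8 -3.5  0.1] [ 0.0003  0.     -0.0004] dist 3.9 rows>= 0.06
```

View pics/w1.png

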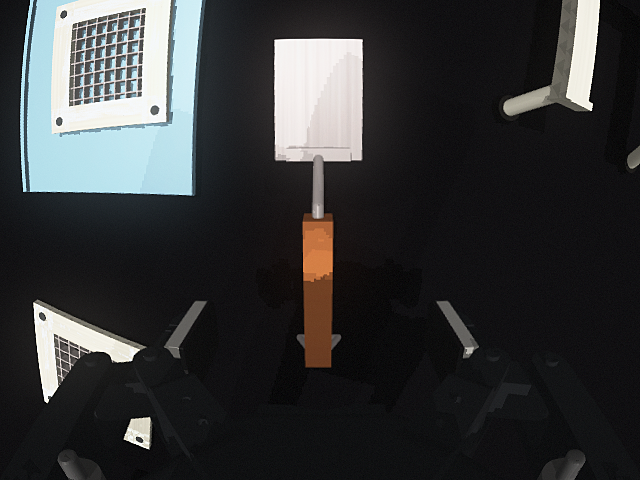

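The wrist view shows the spatula blade with tip corners at (274,39) and (363,39) and heel near row 160. The handle runs from (318,214) to (318,367), centred between the fingers. The tray and grid are at upper left, and the cutter's front left leg is at upper right.

```bash
python3 - <<'E'
from h import *
c=snap("wrist")
B=onz(c,[(274,39),(363,39),(362,160.5),(275,160.5)],.002); print(B.round(4))
H=onz(c,[(303,215),(333,215),(331,367),(305,367)],.067); print(H.round(4))
print(onz(c,[(23,190),(193,195),(207,0)],.014).round(4))
print(onz(c,[(52,133),(171,122)],.024).round(4))
E
```

```text
[[ 0.5871  0.0516  0.002 ]
 [ 0.5932 -0.0192  0.002 ]
 [ 0.4932 -0.0276  0.002 ]
 [ 0.4871  0.0425  0.002 ]]
[[ 0.4588  0.0144  0.067 ]
 [ 0.4605 -0.005   0.067 ]
 [ 0.3416 -0.0154  0.067 ]
 [ 0.3398  0.0046  0.067 ]]
[[0.4529 0.3013 0.014 ]
 [0.4561 0.1074 0.014 ]
 [0.6179 0.1079 0.014 ]]
[[0.5084 0.2482 0.024 ]
 [0.5153 0.1247 0.024 ]]
```

```bash
python3 - <<'E'
from h import *
plan([.4405,.003,.035],.0875)
E
```

```text
t 2.15 rel [  0.6  -2.  125.2] [ 0.0004 -0.0004 -0.    ] dist 125.2 rows>= 2.0
```

>>> {"api": "step_arm", "payload": {
  "targets": "0.5 -2 30 0 0 0; 0.5 -2 65 0 0 0; 0.5 -2 100 0 0 0; 0.5 -2 117 0 0 0; 0.5 -2 125 0 0 0; 0.5 -2 125 0 0 0"
}}

```text
time_s: 2.9
eef_pos: [0.4404, 0.0034, 0.035]
eef_rot: [-0.0, 0.999, 0.044, -0.0]
wrist_force: [-0.2, -0.1, -0.4]
opening: 1.0
```

>>> {"api": "step_arm", "payload": {
  "targets": "0 0 0 0 0 0; 0 0 0 0 0 0; 0 0 0 0 0 0; 0 0 0 0 0 0; 0 0 0 0 0 0; 0 0 0 0 0 0; 0 0 0 0 0 0; 0 0 0 0 0 0",
  "grip": 0
}}

```text
time_s: 3.9
eef_pos: [0.4407, 0.0039, 0.0353]
eef_rot: [0.0, 0.999, 0.045, 0.0]
wrist_force: [-1.6, 0.2, 5.6]
opening: 0.224
```

```bash
python3 - <<'E'
from h import *
print(ctrl.get_obs())
c=snap("wrist","w2.png")
E
```

```text
{'time_s': 3.9, 'q': array([-2.61727116e-01,  1.80110760e-01,  2.07149711e+00, -3.15059068e-05,
        8.89498091e-01,  1.22005398e+00]), 'dq': array([-1.33757413e-03, -2.18206825e-04, -9.34738459e-04,  5.72866470e-05,
       -2.30448020e-04,  1.44377775e-03]), 'joint_efforts': array([ -0.36088896, -32.32465982, -24.18123901,   0.03766694,
        -0.44351156,   0.03543749]), 'eef_pos': array([0.44065391, 0.00390637, 0.03533427]), 'eef_rot': array([8.50312750e-05, 9.99009228e-01, 4.45028314e-02, 2.28336031e-04]), 'wrist_force': array([-1.62384506,  0.20582235,  5.61260602]), 'torque': array([-0.02963904,  0.19140345,  0.08073308]), 'opening': 0.22448961150716132}
```

View pics/w2.png

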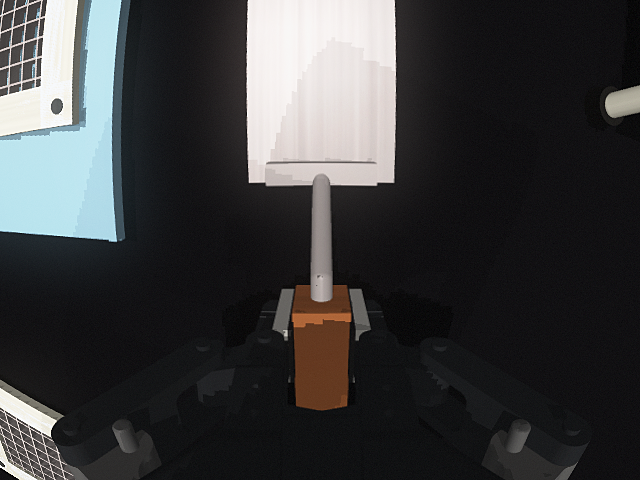

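```bash
python3 - <<'E'
from h import *
c=snap("top")
def T(p): return (np.array(p)+.5)/4-.5+[190,140]
def ang(a,b,z,perp):
    A,B=onz(c,[T(a),T(b)],z); d=B-A; a=np.arctan2(d[1],d[0]); a-= np.pi/2*perp; print(A.round(4),B.round(4),round(float((a+np.pi/2)%np.pi-np.pi/2),4))
ang((45,500),(356,487),.014,1); ang((45,500),(33,165),.023,0); ang((356,487),(343,150),.023,0)
ang((30,62),(338,48),.03,1); ang((30,150),(340,132),.032,1)
print("grid"); 
P=[(107,211),(297,199),(316,391),(126,407)]
W=onz(c,[T(p) for p in P],.024); print(W.round(4),W.mean(0))
for i in range(4): ang(P[i],P[(i+1)%4],.024,(i+1)%2)
Hs=[(124,229),(284,215),(296,375),(136,388)]
W=onz(c,[T(p) for p in Hs],.024); print(W.mean(0))
for i in range(4): ang(Hs[i],Hs[(i+1)%4],.024,(i+1)%2)
E
```

```text
[0.45   0.3004 0.014 ] [0.4542 0.1069 0.014 ] 0.0218
[0.4498 0.2981 0.023 ] [0.6587 0.3048 0.023 ] 0.0322
[0.454  0.1061 0.023 ] [0.6641 0.1112 0.023 ] 0.0242
[0.7222 0.3046 0.03  ] [0.7269 0.1128 0.03  ] 0.0245
[0.6664 0.3043 0.032 ] [0.6736 0.112  0.032 ] 0.0374
grid
[[0.6286 0.2585 0.024 ]
 [0.6337 0.1402 0.024 ]
 [0.5137 0.1299 0.024 ]
 [0.5062 0.2475 0.024 ]] [0.57055715 0.19401687 0.024     ]
[0.6286 0.2585 0.024 ] [0.6337 0.1402 0.024 ] 0.0426
[0.6337 0.1402 0.024 ] [0.5137 0.1299 0.024 ] 0.0853
[0.5137 0.1299 0.024 ] [0.5062 0.2475 0.024 ] 0.0639
[0.5062 0.2475 0.024 ] [0.6286 0.2585 0.024 ] 0.09
[0.57066522 0.19493397 0.024     ]
[0.6171 0.248  0.024 ] [0.6238 0.1484 0.024 ] 0.0671
[0.6238 0.1484 0.024 ] [0.5239 0.1421 0.024 ] 0.0623
[0.5239 0.1421 0.024 ] [0.5178 0.2412 0.024 ] 0.0609
[0.5178 0.2412 0.024 ] [0.6171 0.248  0.024 ] 0.0683
```

>>> {"api": "step_arm", "payload": {
  "targets": "0 0 -5 0 0 0; 0 0 -15 0 0 0; 0 0 -30 0 0 0; 0 0 -45 0 0 0; 0 0 -60 0 0 0; 0 0 -60 0 0 0"
}}

```text
time_s: 4.75
eef_pos: [0.4417, 0.0036, 0.0967]
eef_rot: [0.001, 0.999, 0.044, 0.002]
wrist_force: [-0.5, 0.4, -1.6]
opening: 0.221
```

```bash
python3 - <<'E'
from h import *
print(ctrl.get_obs()["wrist_force"],ctrl.get_obs()["torque"],ctrl.get_obs()["opening"])
c=snap("wrist","w3.png")
plan([.347,.1885,.095],.027)
E
```

```text
[-0.48772442  0.39656181 -1.64083695] [0.03730019 0.03836987 0.02773064] 0.22146237604387606
t 4.8 rel [ -77.2 -192.3    0.5] [ 0.0006 -0.0018  0.0618] dist 207.2 rows>= 3.32
```

View pics/w3.png

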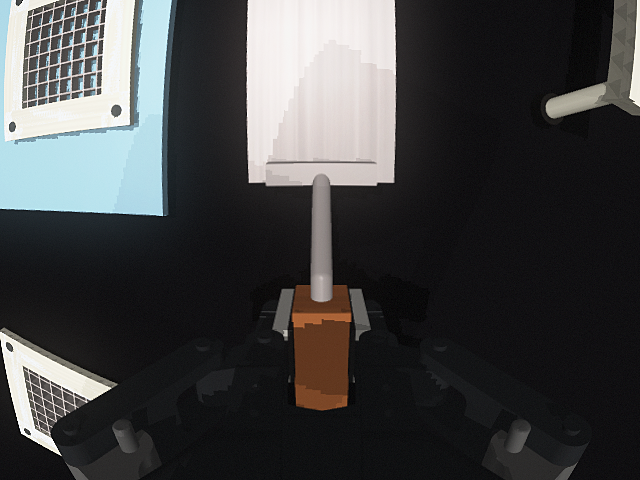

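>>> {"api": "step_arm", "payload": {
  "targets": "-10 -25 -5 0 0 0.01; -22 -60 -5 0 0 0.02; -37 -95 -5 0 0 0.03; -52 -130 -5 0 0 0.04; -64 -165 -5 0 0 0.05; -77 -192 -5 0 0 0.062; -77 -192 -5 0 0 0.062; -77 -192 -5 0 0 0.062"
}}

```text
time_s: 5.8
eef_pos: [0.3467, 0.188, 0.0997]
eef_rot: [0.0, 1.0, 0.014, -0.0]
wrist_force: [0.5, -0.2, -1.4]
opening: 0.226
```

```bash
python3 - <<'E'
from h import *
o=ctrl.get_obs(); print(o["eef_pos"],o["q"].round(2))
c=snap("wrist","w4.png"); snap("scene","s4.png")
plan([.347,.1885,.095],.027)
# spatula in tool frame
Rt=rot(o["eef_rot"]); W=onz(c,[(247,183),(395,183)],o["eef_pos"][2]-.0333); print((Rt.inv().apply(W-o["eef_pos"])*1000).round(1))
E
```

```text
[0.34666677 0.18801735 0.09966311] [ 0.19 -0.06  2.16 -0.    1.05  1.74]
t 5.9 rel [-0.1 -0.8  4.8] [ 0.0002  0.     -0.0011] dist 4.9 rows>= 0.08
[[ 49.7 -35.7  33.3]
 [ 49.7  35.6  33.3]]
```

View pics/w4.png

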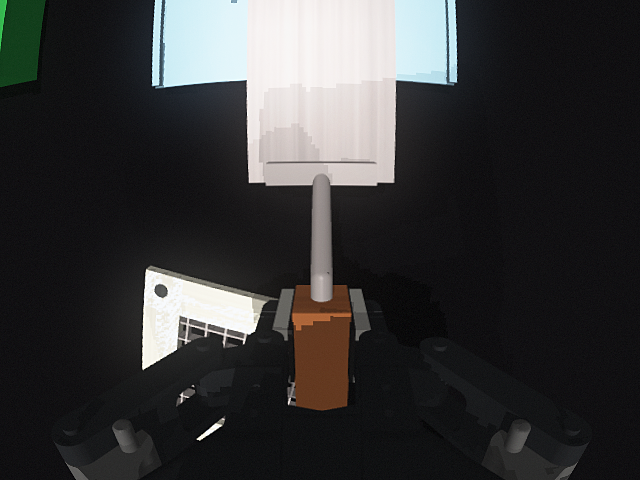

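View pics/s4.png

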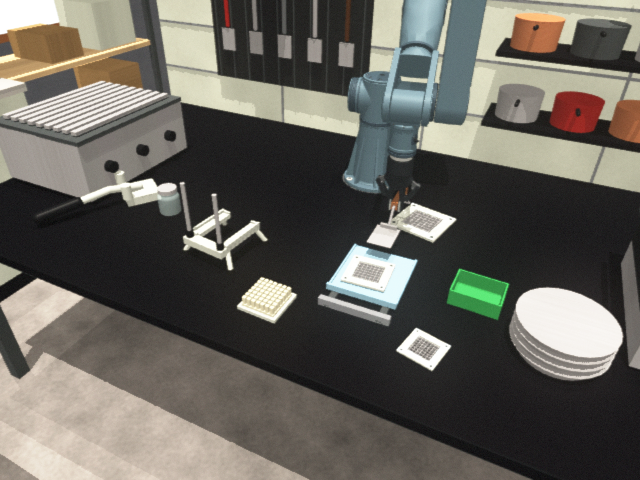

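```bash
python3 - <<'E'
from h import *
c=snap("wrist")
print(onz(c,[(147,267),(275,298)],.012).round(4))
t=snap("top"); print(onz(t,[(197,317),(260,327)],.012).round(4))
E
```

```text
[[0.3282 0.3119 0.012 ]
 [0.3091 0.2183 0.012 ]]
[[0.3209 0.311  0.012 ]
 [0.2934 0.1554 0.012 ]]
```

>>> {"api": "step_arm", "payload": {
  "targets": "0.5 -0.5 8 0 -0.01 0; 1 -0.5 18 0 -0.02 0; 1 -0.5 28 0 -0.03 0; 1 -0.5 36 0 -0.03 0; 1 -0.5 42 0 -0.03 0; 1 -0.5 43 0 -0.03 0; 1 -0.5 43 0 -0.03 0"
}}

```text
time_s: 6.88
eef_pos: [0.3477, 0.1889, 0.057]
eef_rot: [0.0, 1.0, 0.013, -0.015]
wrist_force: [-0.6, -0.0, -2.2]
opening: 0.224
```

```bash
python3 - <<'E'
from h import *
o=ctrl.get_obs(); print(o["eef_pos"],o["wrist_force"],o["torque"])
Rt=rot(o["eef_rot"]); print("tip",(o["eef_pos"]+Rt.apply([.1497,0,.0353])).round(4), Rt.as_matrix().round(3))
snap("scene","s5.png"); c=snap("scene"); crop(c,290,150,490,350,3,"s5c.png")
E
```

```text
[0.34773458 0.18890564 0.05704268] [-0.64911884 -0.03741676 -2.22879767] [ 0.03463366  0.04146691 -0.03166706]
tip [0.4963 0.1929 0.0173] [[ 0.999  0.027 -0.03 ]
 [ 0.027 -1.    -0.001]
 [-0.03  -0.    -1.   ]]
```

View pics/s5c.png

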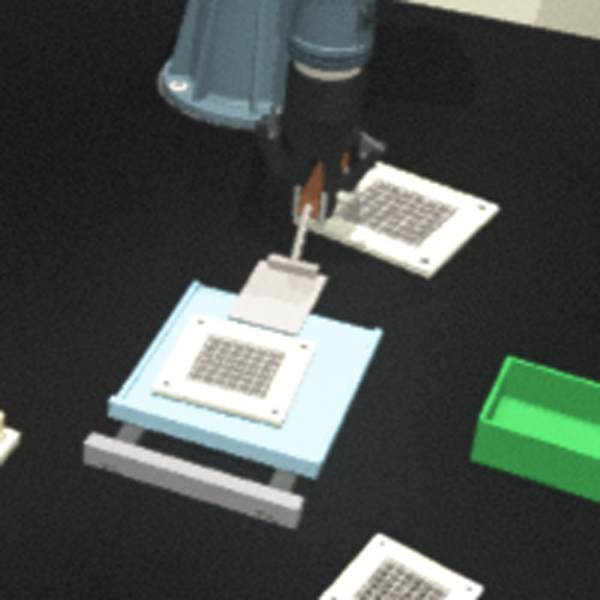

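The scene crop shows the blade tip over the tray floor, just short of the grid's front edge and centred on it.

>>> {"api": "step_arm", "payload": {
  "targets": "0 0 1.5 0 0 0; 0 0 3 0 0 0; 0 0 3.8 0 0 0; 0 0 3.8 0 0 0"
}}

```text
time_s: 7.48
eef_pos: [0.3478, 0.1889, 0.0533]
eef_rot: [0.0, 1.0, 0.013, -0.015]
wrist_force: [-0.1, 0.2, 0.0]
opening: 0.226
```

>>> {"api": "step_arm", "payload": {
  "targets": "4 0 -0.1 0 0 0; 8 0 -0.2 0 0 0; 12 0 -0.3 0 0 0; 16 0 -0.5 0 0 0; 20 0 -0.6 0 0 0; 24 0 -0.7 0 0 0; 28 0 -0.8 0 0 0; 32 0 -1 0 0 0"
}}

```text
time_s: 8.48
eef_pos: [0.3798, 0.1897, 0.0532]
eef_rot: [0.0, 1.0, 0.013, -0.015]
wrist_force: [-0.4, 0.3, -0.3]
opening: 0.225
```

```bash
python3 - <<'E'
from h import *
o=ctrl.get_obs(); print(o["eef_pos"],o["wrist_force"],o["torque"])
Rt=rot(o["eef_rot"]); print("tip",(o["eef_pos"]+Rt.apply([.1497,0,.0353])).round(4))
c=snap("scene"); crop(c,290,150,490,350,3,"s6c.png"); snap("wrist","w6.png"); c=snap("top"); crop(c,190,110,340,330,2.7,"t6.png")
E
```

```text
[0.37980861 0.18971021 0.05319731] [-0.3526774   0.27002886 -0.27544125] [ 0.00030087 -0.19802497  0.04230733]
tip [0.5283 0.1937 0.0134]
```

View pics/s6c.png

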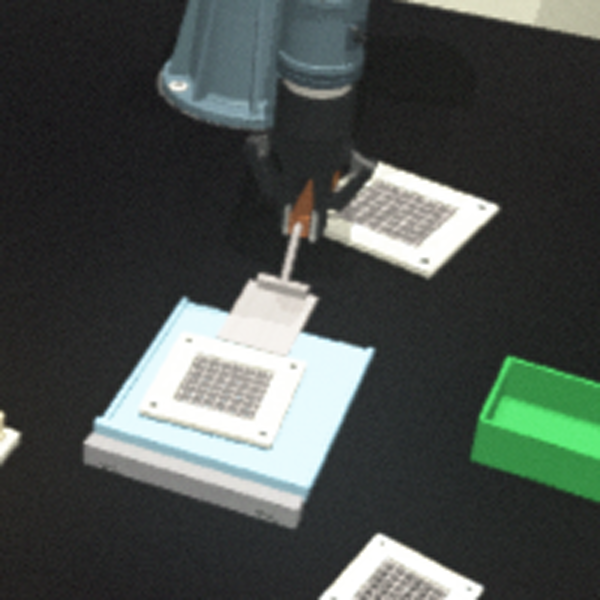

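View pics/t6.png

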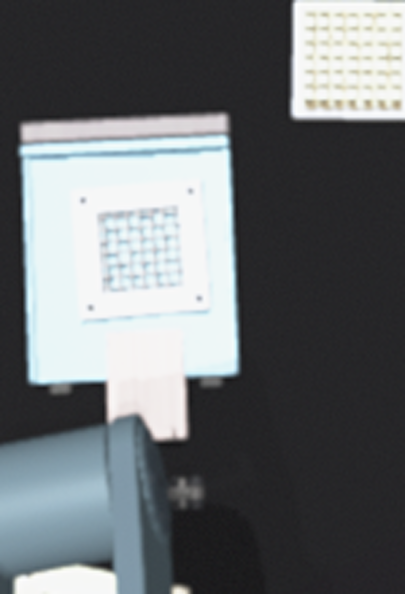

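The tray has rolled back to its stop, and the grid is still ahead of the blade. I'll keep pushing.

>>> {"api": "step_arm", "payload": {
  "targets": "4 0 -0.1 0 0 0; 8 0 -0.2 0 0 0; 12 0 -0.3 0 0 0; 16 0 -0.4 0 0 0; 20 0 -0.5 0 0 0; 24 0 -0.7 0 0 0; 28 0 -0.8 0 0 0; 32 0 -0.9 0 0 0"
}}

```text
time_s: 9.62
eef_pos: [0.4116, 0.1906, 0.0531]
eef_rot: [0.0, 1.0, 0.013, -0.015]
wrist_force: [-1.5, -1.1, 1.2]
opening: 0.219
```

```bash
cat > st.py <<'E'
from h import *
import sys
k=sys.argv[1]
o=ctrl.get_obs(); print(o["eef_pos"],o["wrist_force"],o["torque"])
Rt=rot(o["eef_rot"]); print("tip",(o["eef_pos"]+Rt.apply([.1497,0,.0353])).round(4), "pitch z",Rt.as_matrix()[2].round(3))
c=snap("scene"); crop(c,270,180,470,350,3.5,f"s{k}c.png"); snap("wrist",f"w{k}.png"); c=snap("top"); crop(c,190,110,340,330,2.7,f"t{k}.png")
E
python3 st.py 7
```

```text
[0.4115966  0.19060347 0.05306537] [-1.52505348 -1.08364873  1.19871278] [-0.0330034  -0.00300198  0.00041702]
tip [0.5601 0.1946 0.0132] pitch z [-0.03  0.   -1.  ]
```

View pics/s7c.png

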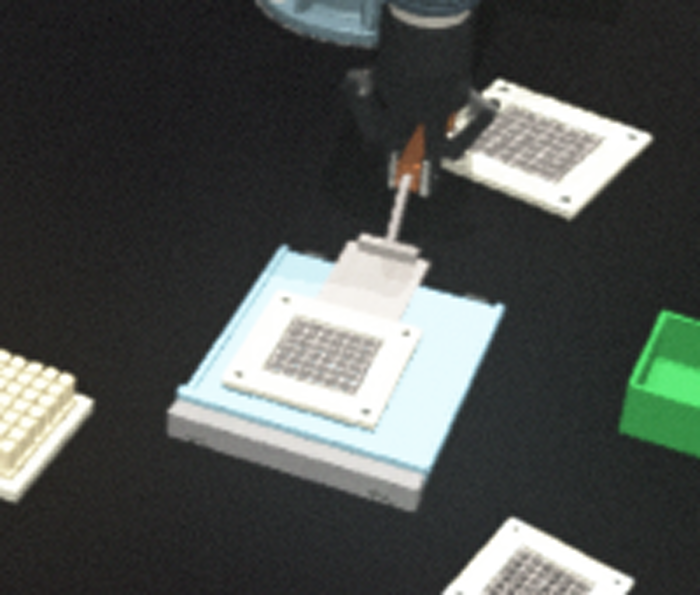

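View pics/t7.png

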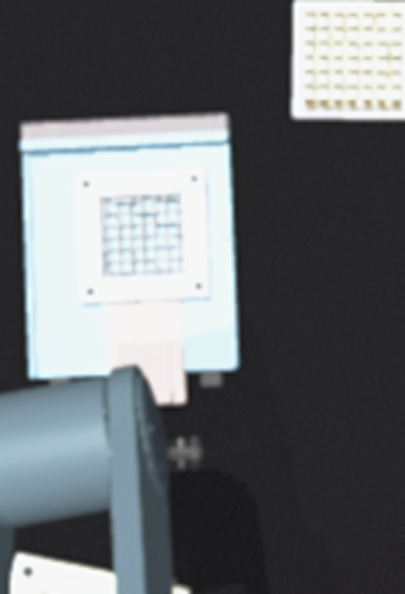

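>>> {"api": "step_arm", "payload": {
  "targets": "3 0 -0.1 0 0 0; 6 0 -0.2 0 0 0; 9 0 -0.3 0 0 0; 12 0 -0.4 0 0 0; 15 0 -0.5 0 0 0; 18 0 -0.6 0 0 0; 21 0 -0.6 0 0 0; 24 0 -0.7 0 0 0"
}}

```text
time_s: 10.78
eef_pos: [0.4357, 0.1912, 0.0531]
eef_rot: [0.0, 1.0, 0.013, -0.015]
wrist_force: [-2.3, -0.8, 0.6]
opening: 0.226
```

```bash
python3 st.py 8
```

```text
[0.43574576 0.19124785 0.05311839] [-2.27036625 -0.79146872  0.63207922] [-0.08490239 -0.00341316 -0.00208917]
tip [0.5843 0.1952 0.0133] pitch z [-0.03 -0.   -1.  ]
```

View pics/s8c.png

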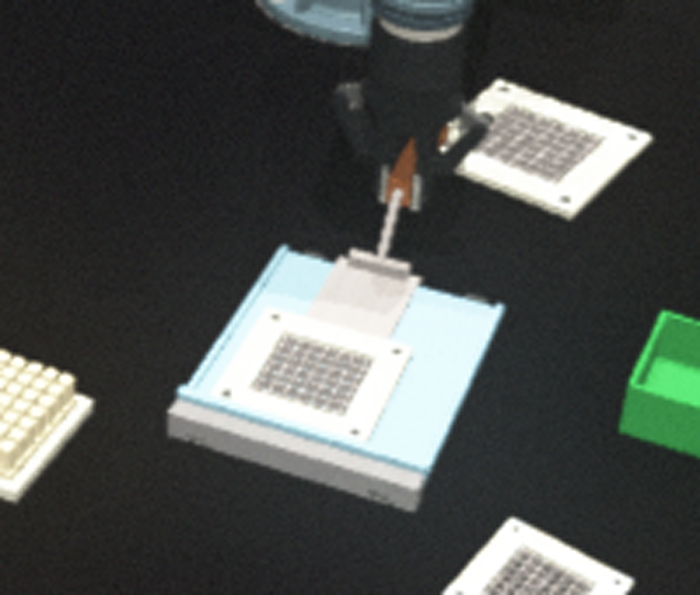

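View pics/w8.png

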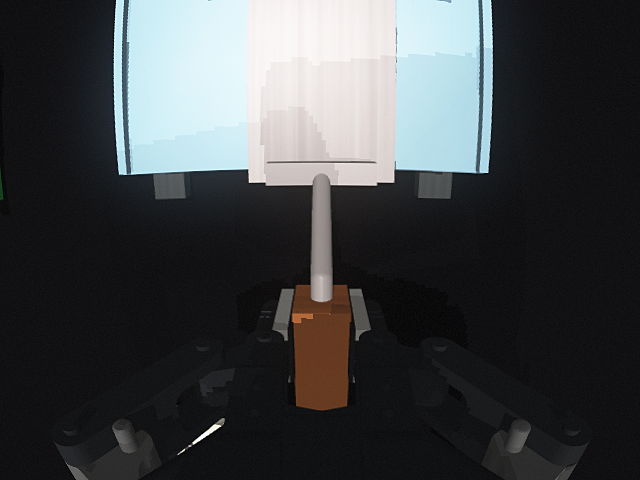

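>>> {"api": "step_arm", "payload": {
  "targets": "2.8 0 0.6 0 0.005 0; 5.6 0 1.3 0 0.01 0; 8.5 0 2 0 0.015 0; 11.3 0 2.6 0 0.02 0; 14.3 0 2.5 0 0.02 0; 17.3 0 2.4 0 0.02 0; 20.3 0 2.3 0 0.02 0; 23.3 0 2.3 0 0.02 0"
}}

```text
time_s: 11.92
eef_pos: [0.459, 0.1918, 0.0501]
eef_rot: [0.0, 1.0, 0.013, -0.005]
wrist_force: [-1.0, 0.3, 2.3]
opening: 0.222
```

```bash
python3 st.py 9
```

```text
[0.45896512 0.19182159 0.05009534] [-0.97928103  0.33871984  2.29084203] [-0.18318331 -0.00295695 -0.00105222]
tip [0.6083 0.1958 0.0133] pitch z [-0.01 -0.   -1.  ]
```

View pics/s9c.png

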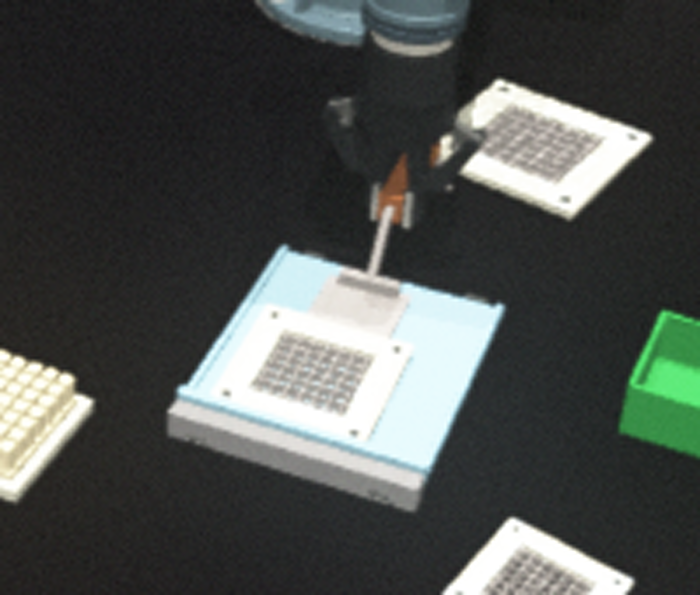

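View pics/t9.png

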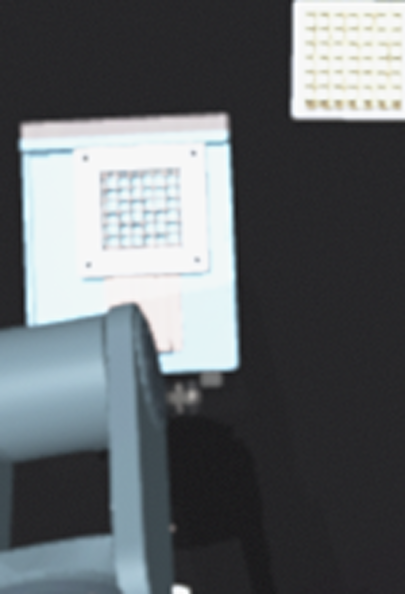

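>>> {"api": "step_arm", "payload": {
  "targets": "4 0 0 0 0 0; 8 0 -0.1 0 0 0; 12 0 -0.1 0 0 0; 16 0 -0.2 0 0 0; 20 0 -0.2 0 0 0; 24 0 -0.2 0 0 0; 28 0 -0.3 0 0 0; 32 0 -0.3 0 0 0"
}}

```text
time_s: 13.08
eef_pos: [0.4909, 0.1927, 0.0501]
eef_rot: [0.0, 1.0, 0.013, -0.005]
wrist_force: [-3.7, 0.0, 1.4]
opening: 0.223
```

```bash
python3 st.py 10
```

```text
[0.49090855 0.19269129 0.05005926] [-3.71481817  0.03209765  1.39395376] [-0.14635407  0.14034835  0.00211708]
tip [0.6402 0.1967 0.0132] pitch z [-0.01  0.   -1.  ]
```

View pics/s10c.png

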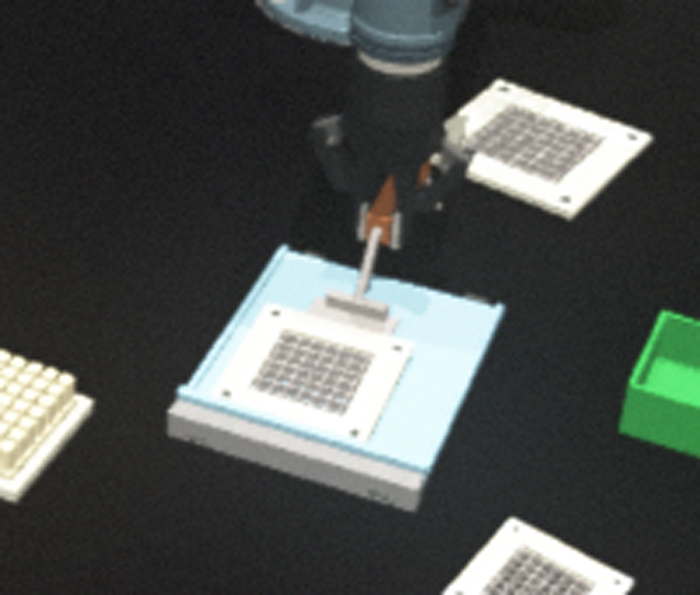

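View pics/w10.png

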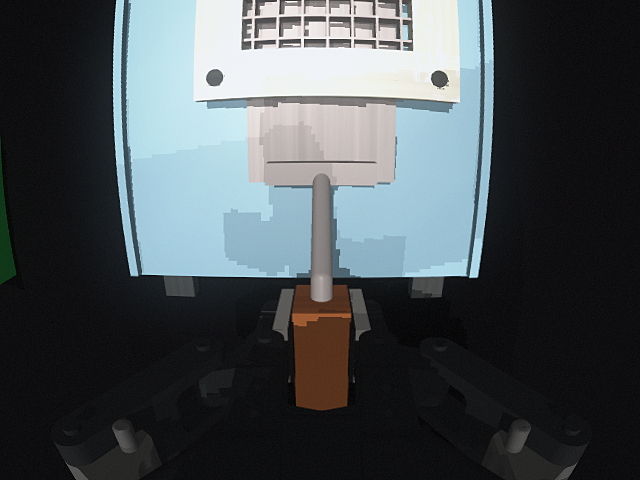

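The wrist view shows the blade under the grid. The grid's front edge runs from (194,101) to (460,104), and the heel flange is at row 162.

```bash
cat > ge.py <<'E'
from h import *
import sys
a=list(map(float,sys.argv[1:])); c=snap("wrist"); o=ctrl.get_obs(); Rt=rot(o["eef_rot"])
z=o["eef_pos"][2]-.0353+.002+.010
W=onz(c,[a[:2],a[2:]],z); L=(Rt.inv().apply(W-o["eef_pos"])*1000); print("grid corners tool",L.round(1)); d=L[1]-L[0]
print("x in spatula (centre)",(L.mean(0)[0]-99.7+60).round(1),"lat",L.mean(0)[1].round(1),"width",np.linalg.norm(d).round(1),"skew",np.arctan2(d[0],d[1]).round(4))
E
python3 ge.py 194 101 460 104
```

```text
grid corners tool [[ 89.8 -57.4  22.5]
 [ 89.   63.3  22.5]]
x in spatula (centre) 49.7 lat 2.9 width 120.8 skew -0.0069
```

>>> {"api": "step_arm", "payload": {
  "targets": "3 0 0 0 0 0; 6 0 0 0 0 0; 9 0 -0.1 0 0 0; 12 0 -0.1 0 0 0; 15 0 -0.1 0 0 0; 18 0 -0.2 0 0 0; 21 0 -0.2 0 0 0; 24 0 -0.2 0 0 0"
}}

```text
time_s: 14.28
eef_pos: [0.5149, 0.1933, 0.05]
eef_rot: [0.0, 1.0, 0.013, -0.005]
wrist_force: [-3.8, 0.6, 2.2]
opening: 0.221
```

>>> {"api": "step_arm", "payload": {
  "targets": "1 0 0 0 0 0; 2 0 0 0 0 0; 3 0 0 0 0 0; 4 0 0 0 0 0"
}}

```text
time_s: 14.78
eef_pos: [0.5187, 0.1934, 0.05]
eef_rot: [0.0, 1.0, 0.013, -0.005]
wrist_force: [-3.3, 0.9, 2.7]
opening: 0.222
```

```bash
python3 st.py 11
```

```text
[0.51873211 0.19344538 0.05000613] [-3.30330982  0.90241829  2.71311689] [-0.12418093  0.13286246  0.00094699]
tip [0.668  0.1974 0.0132] pitch z [-0.01 -0.   -1.  ]
```

View pics/w11.png

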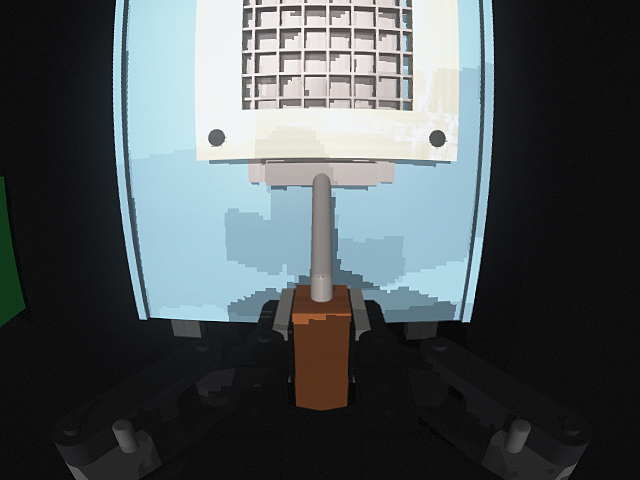

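>>> {"api": "step_arm", "payload": {
  "targets": "0.5 0 0 0 0 0; 1 0 0 0 0 0; 1 0 0 0 0 0"
}}

```text
time_s: 15.3
eef_pos: [0.5198, 0.1935, 0.05]
eef_rot: [0.0, 1.0, 0.013, -0.005]
wrist_force: [-2.7, 1.2, 1.9]
opening: 0.225
```

```bash
python3 ge.py 195 161 457 162; python3 st.py 12
```

```text
grid corners tool [[ 62.  -57.9  22.7]
 [ 61.9  62.9  22.7]]
x in spatula (centre) 22.2 lat 2.5 width 120.8 skew -0.0015
[0.51978769 0.19346503 0.05000674] [-3.4016004   1.22217217  1.8752284 ] [-0.06980565  0.0182891  -0.03003718]
tip [0.6691 0.1975 0.0132] pitch z [-0.01 -0.   -1.  ]
```

View pics/w12.png

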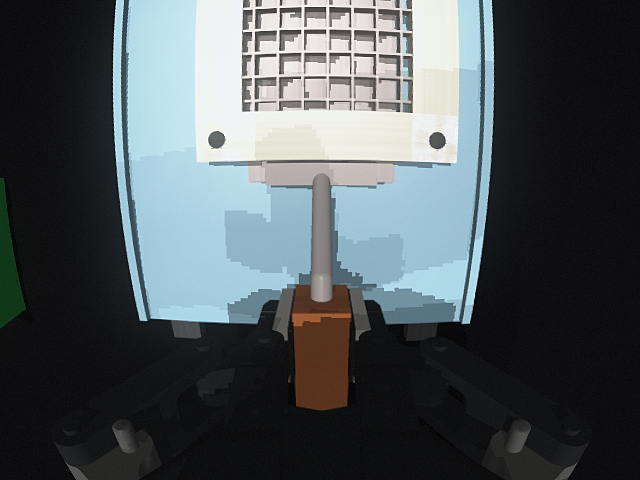

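>>> {"api": "step_arm", "payload": {
  "targets": "0.5 0 0 0 0 0; 1 0 0 0 0 0; 1 0 0 0 0 0"
}}

```text
time_s: 15.88
eef_pos: [0.5208, 0.1935, 0.05]
eef_rot: [0.0, 1.0, 0.013, -0.005]
wrist_force: [-2.8, -0.1, 1.9]
opening: 0.225
```

>>> {"api": "step_arm", "payload": {
  "targets": "0.5 0 0 0 0 0; 0.7 0 0 0 0 0; 0.7 0 0 0 0 0"
}}

```text
time_s: 16.25
eef_pos: [0.5211, 0.1935, 0.0499]
eef_rot: [0.0, 1.0, 0.013, -0.005]
wrist_force: [-5.5, -0.4, 3.4]
opening: 0.226
```

>>> {"api": "step_arm", "payload": {
  "targets": "-1 0 0 0 0 0; -2 0 0 0 0 0; -3 0 -0.5 0 0.005 0; -3 0 -2 0 0.015 0; -3 0 -4 0 0.025 0; -3 0 -7 0 0.035 0; -3 0 -10 0 0.045 0; -3 0 -12 0 0.05 0"
}}

```text
time_s: 17.25
eef_pos: [0.5186, 0.1935, 0.0623]
eef_rot: [-0.0, 1.0, 0.013, 0.02]
wrist_force: [0.3, -1.0, -4.5]
opening: 0.224
```

```bash
python3 st.py 13
```

```text
[0.51855516 0.19346716 0.06233288] [ 0.29805359 -0.96389961 -4.54480768] [ 0.00832465  0.39618776 -0.0008142 ]
tip [0.6695 0.1975 0.0331] pitch z [ 0.041 -0.    -0.999]
```

View pics/w13.png

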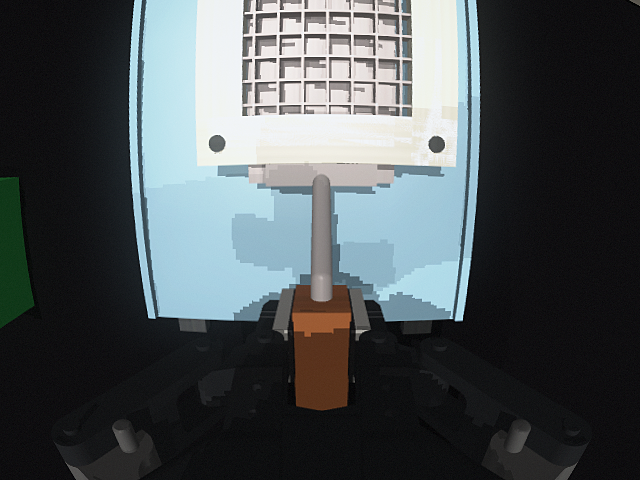

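View pics/s13c.png

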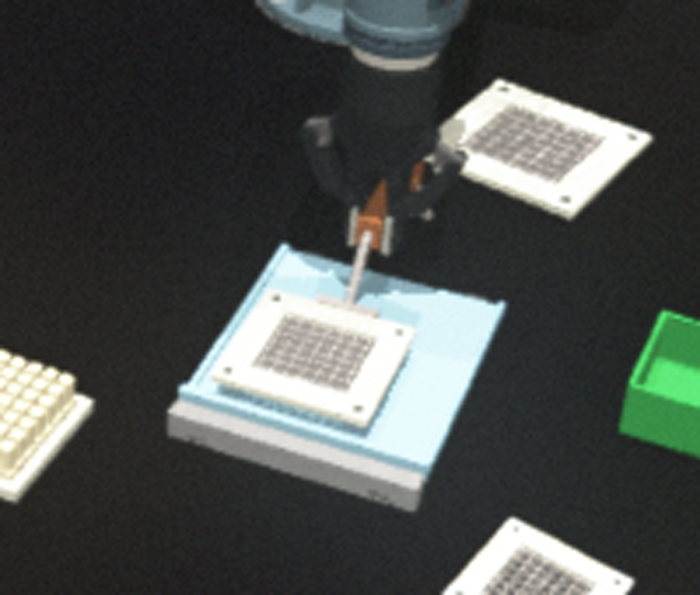

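>>> {"api": "step_arm", "payload": {
  "targets": "0 0 -4 0 0 0; 0.5 0 -12 0 0 0; 1 0 -24 0 0 0; 1.5 0 -38 0 0 0; 2 0 -54 0 0 0; 3 0 -70 0 0 0; 3.5 0 -82 0 0 0; 3.5 0 -86 0 0 0"
}}

```text
time_s: 18.4
eef_pos: [0.5192, 0.1935, 0.1494]
eef_rot: [-0.0, 1.0, 0.013, 0.021]
wrist_force: [-0.5, 1.3, -3.8]
opening: 0.222
```

```bash
python3 st.py 14
```

```text
[0.51921701 0.19352931 0.14938877] [-0.47845676  1.25771896 -3.81392505] [-0.01423409  0.39381768 -0.02081021]
tip [0.6702 0.1976 0.1204] pitch z [ 0.042 -0.    -0.999]
```

View pics/w14.png

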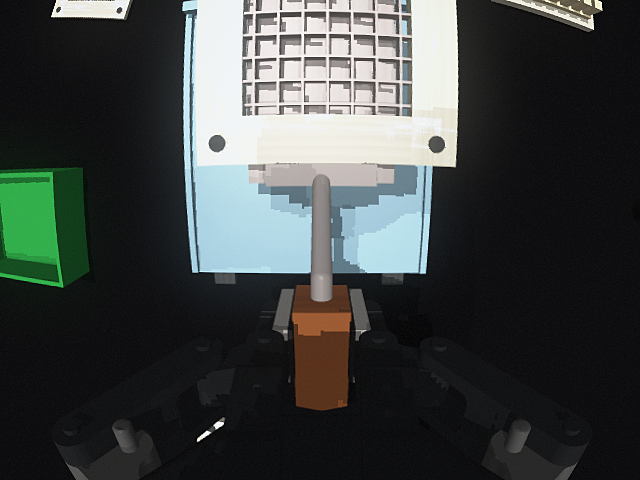

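```bash
python3 ge.py 196 164 457 166; python3 - <<'E'
from h import *
plan([.4289,-.2086,.155],-.115,.042)
E
```

```text
grid corners tool [[ 60.6 -58.7  25.7]
 [ 60.   64.3  25.7]]
x in spatula (centre) 20.6 lat 2.8 width 123.0 skew -0.0053
t 18.6 rel [-99.6 399.4 -11.3] [-0.0056  0.0031  0.1417] dist 411.8 rows>= 6.59
```

>>> {"api": "step_arm", "payload": {
  "targets": "-2 7 0 0 0 0; -5 21 -1 0 0 0; -11 43 -2 0 0 0.01; -18 71 -3 0 0 0.02; -26 102 -4 0 0 0.03; -34 136 -5 0 0 0.04; -43 170 -5 -0.001 0 0.05; -52 205 -6 -0.002 0.001 0.06"
}}

```text
time_s: 19.6
eef_pos: [0.471, -0.0147, 0.1519]
eef_rot: [0.0, 1.0, -0.017, 0.02]
wrist_force: [0.2, 0.4, -4.5]
opening: 0.225
```

```bash
python3 - <<'E'
from h import *
plan([.4289,-.2086,.155],-.115,.042)
E
```

```text
t 19.6 rel [-35.3 195.2  -4.6] [-0.0034  0.0012  0.081 ] dist 198.5 rows>= 3.18
```

>>> {"api": "step_arm", "payload": {
  "targets": "-6 33 -1 0 0 0.014; -12 66 -2 -0.001 0 0.028; -18 98 -3 -0.001 0 0.041; -24 127 -4 -0.002 0.001 0.054; -28 153 -4 -0.003 0.001 0.065; -32 174 -4 -0.003 0.001 0.075; -34 189 -4.5 -0.003 0.001 0.081; -35 195 -4.5 -0.003 0.001 0.081"
}}

```text
time_s: 20.6
eef_pos: [0.4299, -0.2076, 0.155]
eef_rot: [0.001, 0.998, -0.058, 0.021]
wrist_force: [0.1, 0.1, -4.8]
opening: 0.226
```

>>> {"api": "step_arm", "payload": {
  "targets": "0 0 0 0 0 0; 0 0 0 0 0 0"
}}

```text
time_s: 20.85
eef_pos: [0.4303, -0.206, 0.1549]
eef_rot: [0.001, 0.998, -0.057, 0.021]
wrist_force: [-0.6, 0.5, -4.2]
opening: 0.222
```

```bash
python3 - <<'E'
from h import *
o=ctrl.get_obs(); print(o["eef_pos"],o["wrist_force"])
plan([.4289,-.2086,.155],-.115,.042)
snap("wrist","w15.png"); t=snap("top"); crop(t,340,90,490,290,3,"t15.png"); c=snap("scene"); crop(c,150,150,350,320,3.5,"s15.png")
E
```

```text
[ 0.43032594 -0.20597305  0.15487408] [-0.55008836  0.49267832 -4.22097531]
t 20.85 rel [-1.1  2.8 -0.2] [-0.0012  0.0003  0.0014] dist 3.0 rows>= 0.05
```

View pics/w15.png

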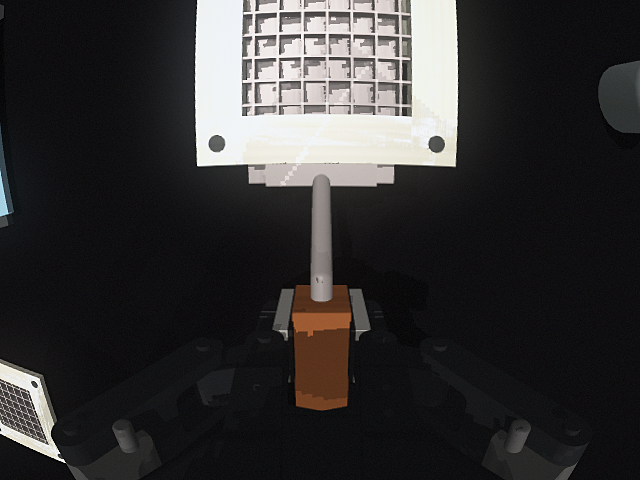

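View pics/t15.png

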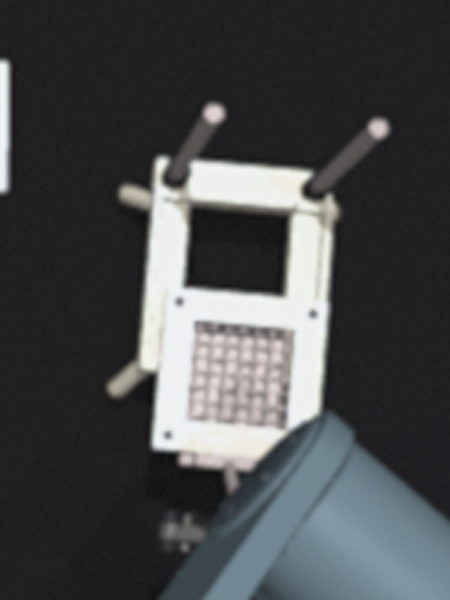

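View pics/s15.png

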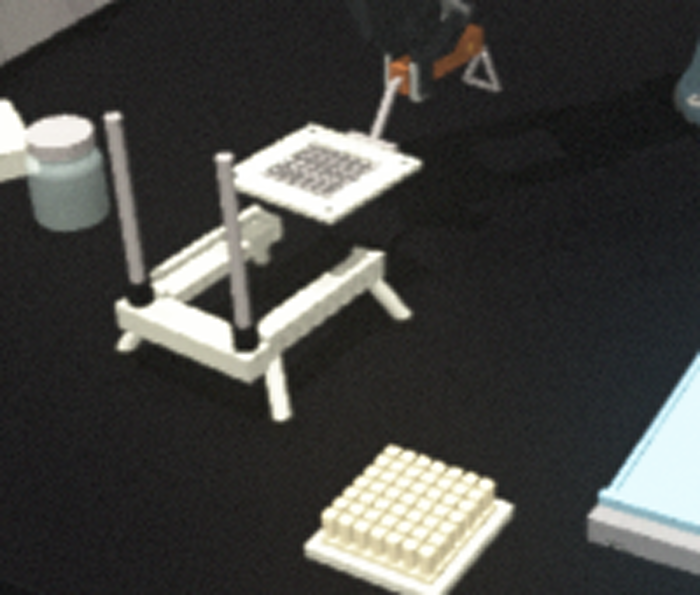

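```bash
python3 - <<'E'
from h import *
s=snap("scene"); t=snap("top")
def S(p): return (np.array(p)+.5)/3.5-.5+[150,150]
def T(p): return (np.array(p)+.5)/3-.5+[340,90]
for n,c,a,b in(("scene",s,S((113,116)),S((225,156))),("top",t,T((214,112)),T((378,128)))):
    W=onz(c,[a,b],.24); W=W[np.argsort(-W[:,1])]; m=W.mean(0); d=W[0]-W[1]; y=np.arctan2(-d[0],d[1]); print(n,W.round(4),np.linalg.norm(d).round(4),"yaw",y.round(4),"seat",(m-.083*np.array([np.cos(y),np.sin(y),0])).round(4))
o=ctrl.get_obs()
# predicted outlines drawn for check
cx,cy,yaw=.627,-.234,-.115
def C(x,y,z): return [cx+x*np.cos(yaw)-y*np.sin(yaw),cy+x*np.sin(yaw)+y*np.cos(yaw),z]
P=[C(-72,0,0)]
pts=[C(x/1000,sg*y/1000,.07) for x in(-72,68) for y in(42,70) for sg in(1,-1)]+[C(.083,.056,.24),C(.083,-.056,.24)]+[C(.0645,sg*.0645,.079) for sg in (1,-1)]
for nm,c,(x0,y0,x1,y1),k in(("scene",s,(150,150,350,320),3.5),("top",t,(340,90,490,240),5)):
    im=cv2.resize(c["image"][y0:y1,x0:x1,::-1],None,fx=k,fy=k,interpolation=cv2.INTER_CUBIC)
    for p in proj(c,pts):
        q=((p-[x0,y0]+.5)*k-.5).round().astype(int); cv2.drawMarker(im,tuple(int(v) for v in q),(0,0,255),cv2.MARKER_CROSS,12,1)
    cv2.imwrite(f"pics/ov_{nm}.png",im)
E
```

```text
scene [[ 0.7139 -0.1896  0.24  ]
 [ 0.702  -0.3008  0.24  ]] 0.1118 yaw -0.1069 seat [ 0.6254 -0.2364  0.24  ]
top [[ 0.7171 -0.1872  0.24  ]
 [ 0.7036 -0.298   0.24  ]] 0.1116 yaw -0.1212 seat [ 0.628  -0.2326  0.24  ]
```

View pics/ov_scene.png

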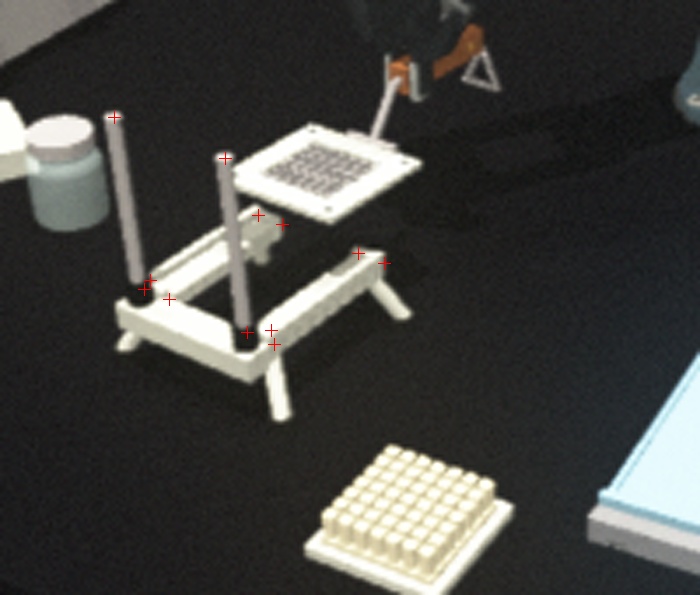

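View pics/ov_top.png

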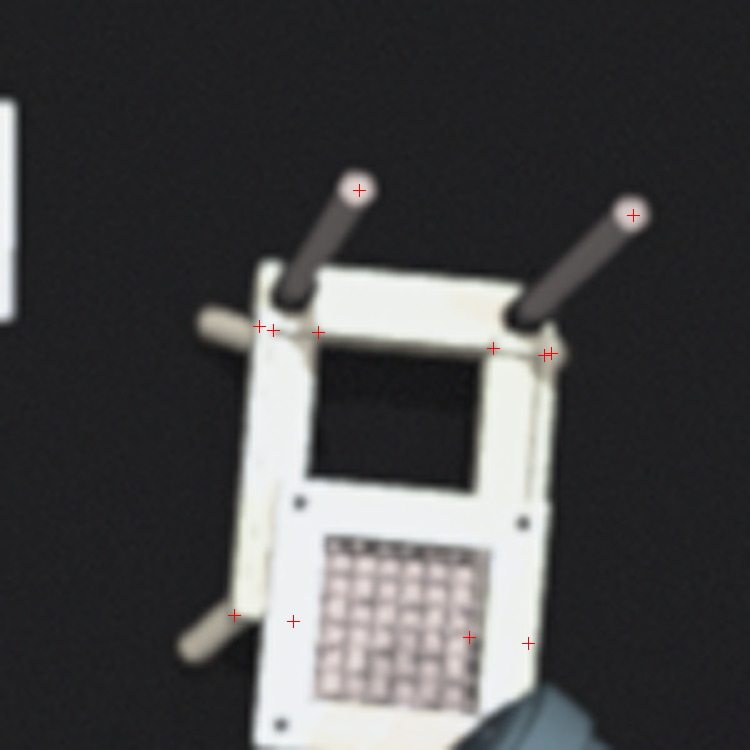

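```bash
cat > gk.py <<'E'
from h import *
def grid_kin(lat=.0026):
    o=ctrl.get_obs(); Rt=rot(o["eef_rot"]); return o["eef_pos"]+Rt.apply([.1197,lat,.0353-.012]),Rt
E
python3 - <<'E'
from gk import *
t=snap("top"); s=snap("scene"); g,Rt=grid_kin(); print("kin top-centre",g.round(4))
k=5;T=lambda p:(np.array(p)+.5)/k-.5+[340,90]
# plane normal approx: intersect rays with tilted grid plane
def onpl(c,p):
    n=Rt.apply([0,0,1]); v=ray(c,p); o=np.array(c["xyz"]); return o+v*(((g-o)@n)/(v@n))[:,None]
H=onpl(t,[T((299,502)),T((523,522)),T((281,725))]); print((H[1]+H[2])/2, np.linalg.norm(H[0]-H[1]),np.linalg.norm(H[0]-H[2]), "yaw",np.arctan2(*(H[0]-H[2])[[1,0]]))
S=lambda p:(np.array(p)+.5)/3.5-.5+[150,150]
Q=onpl(s,[S((312,125)),S((421,163)),S((331,221)),S((228,178))]); print(Q.mean(0),np.linalg.norm(Q[0]-Q[1]),np.linalg.norm(Q[1]-Q[2]),"yaws",[np.arctan2(*(Q[(i+1)%4]-Q[i])[[1,0]]).round(3) for i in range(4)])
E
```

```text
kin top-centre [ 0.5499 -0.2226  0.1367]
[ 0.55004733 -0.22153831  0.13669255] 0.10033139378248701 0.100198969771175 yaw -0.10436770004624533
[ 0.55126949 -0.21932478  0.13673478] 0.12056018800033508 0.12175745322868836 yaws [np.float64(1.448), np.float64(-0.098), np.float64(-1.739), np.float64(3.095)]
```

```bash
python3 - <<'E'
from h import *
plan([.5084,-.2184,.145],-.115,.02)
E
```

```text
t 21.2 rel [78.4  3.1 13.2] [-0.0008 -0.0219  0.0012] dist 79.6 rows>= 1.27
```

>>> {"api": "step_arm", "payload": {
  "targets": "4 0 0 0 0 0.001; 14 0.5 1 0 0 0.001; 28 1 3 0 -0.004 0.001; 44 1.5 5 0 -0.01 0.001; 60 2 8 0 -0.016 0.001; 71 3 11 0 -0.02 0.001; 77 3 13 0 -0.022 0.001; 78.5 3 13 0 -0.022 0.001"
}}

```text
time_s: 22.2
eef_pos: [0.5085, -0.2184, 0.1448]
eef_rot: [-0.0, 0.998, -0.058, 0.01]
wrist_force: [-0.7, 0.1, -3.7]
opening: 0.223
```

```bash
cat > look.py <<'E'
from gk import *
import sys
k=sys.argv[1]
o=ctrl.get_obs(); print(o["time_s"],o["eef_pos"],o["wrist_force"]); g,Rt=grid_kin(); print("kin top-centre",g.round(4),Rt.as_matrix()[:,0].round(4))
snap("wrist",f"w{k}.png"); t=snap("top"); crop(t,370,100,490,230,4.5,f"t{k}.png"); c=snap("scene"); crop(c,150,150,310,290,4.3,f"s{k}.png")
E
python3 look.py 16; python3 - <<'E'
from h import *
plan([.5084,-.2184,.145],-.115,.02)
E
```

```text
22.2 [ 0.5085005  -0.2184272   0.14480204] [-0.68007206  0.08355444 -3.67214658]
kin top-centre [ 0.6275 -0.2348  0.1238] [ 0.9932 -0.1148  0.0191]
t 22.35 rel [ 0.3 -0.1  0.2] [-0.001   0.0004 -0.0004] dist 0.4 rows>= 0.01
```

View pics/w16.png

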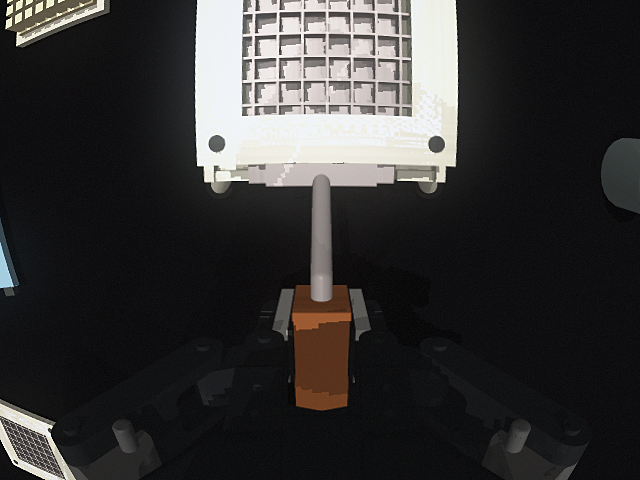

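View pics/t16.png

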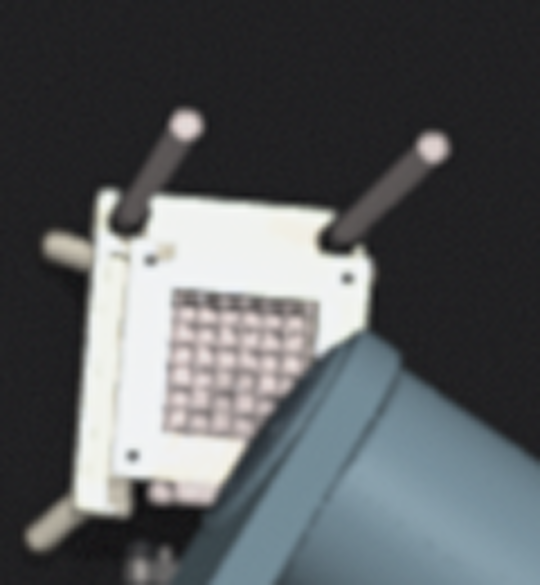

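View pics/s16.png

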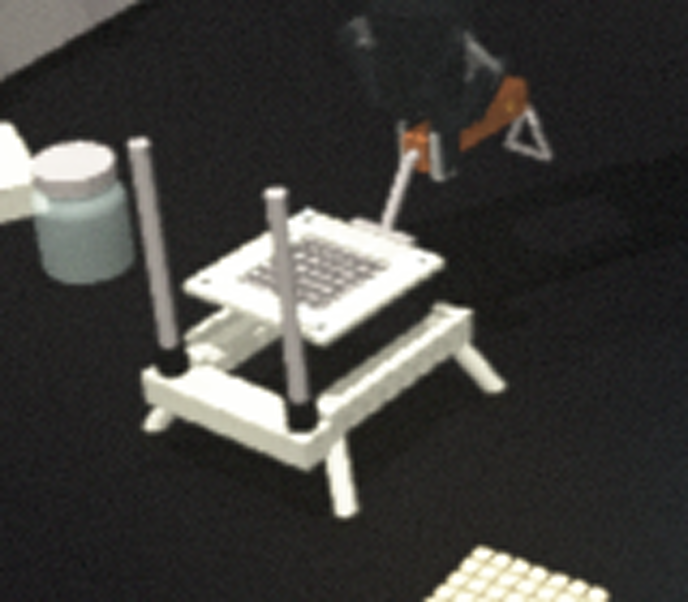

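The wrist view shows the ledge front ends below the grid's front edge, with outer corners near (204,181) and (445,181). They sit symmetric about the grid. I'll compute the seat position from them.

```bash
python3 - <<'E'
from gk import *
c=snap("wrist"); crop(c,180,140,470,200,2.75,"w16c.png")
for z in(.07,.079):
    W=onz(c,[(204.5,181.5),(445,181.5)],z); d=W[0]-W[1]; y=np.arctan2(-d[0],d[1]); print(z,W.round(4),np.linalg.norm(d).round(4),y.round(4),"seat",(W.mean(0)+.072*np.array([np.cos(y),np.sin(y),0])).round(4))
W=onz(c,[(196,165.5),(457,165.5)],.129-.004); print(W.round(4))
E
```

```text
0.07 [[ 0.5629 -0.1531  0.07  ]
 [ 0.5462 -0.2994  0.07  ]] 0.1472 -0.1139 seat [ 0.6261 -0.2344  0.07  ]
0.079 [[ 0.5635 -0.1561  0.079 ]
 [ 0.5475 -0.2964  0.079 ]] 0.1411 -0.1139 seat [ 0.6271 -0.2344  0.079 ]
[[ 0.5748 -0.1687  0.125 ]
 [ 0.5613 -0.2875  0.125 ]]
```

View pics/w16c.png

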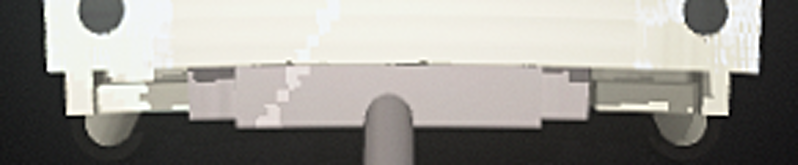

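>>> {"api": "step_arm", "payload": {
  "targets": "0 0 4 0 -0.003 0; -0.2 -0.2 10 0 -0.008 0; -0.4 -0.4 17 0 -0.014 0; -0.4 -0.4 24 0 -0.02 0; -0.4 -0.4 30 0 -0.02 0; -0.4 -0.4 34 0 -0.02 0; -0.4 -0.4 36 0 -0.02 0; -0.4 -0.4 36 0 -0.02 0"
}}

```text
time_s: 23.4
eef_pos: [0.5088, -0.2182, 0.1092]
eef_rot: [-0.0, 0.998, -0.058, -0.0]
wrist_force: [0.1, 0.3, -4.4]
opening: 0.231
```

```bash
python3 look.py 17
```

```text
23.4 [ 0.50877124 -0.2181845   0.10924316] [ 0.08893574  0.2723747  -4.37305798]
kin top-centre [ 0.6274 -0.2345  0.0859] [ 9.934e-01 -1.151e-01 -1.000e-04]
```

View pics/w17.png

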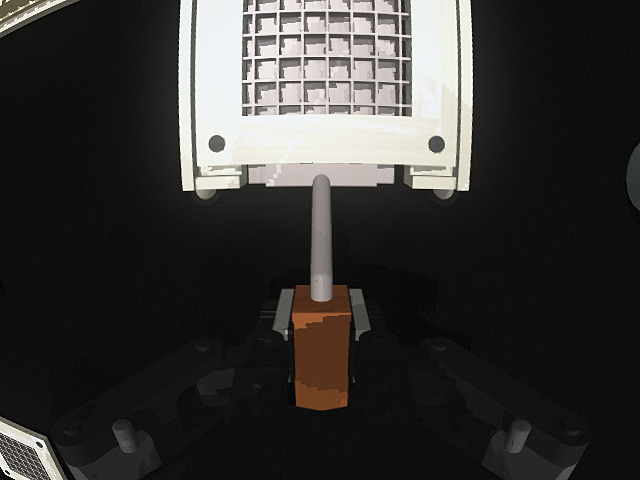

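View pics/s17.png

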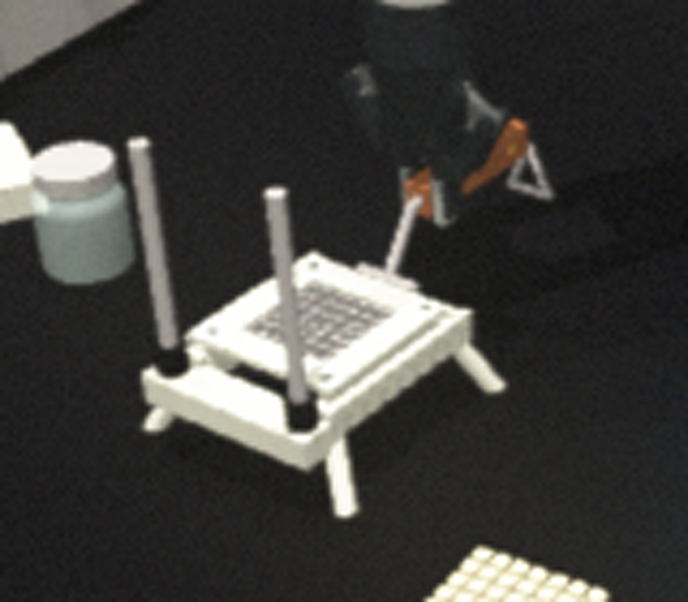

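The grid is centred between the lips: outer lip columns 181 and 471, grid centre column 326. I'll lower it slowly.

>>> {"api": "step_arm", "payload": {
  "targets": "0 0 1 0 0 0; 0 0 2 0 0 0; 0 0 3 0 0 0; 0 0 4 0 0 0; 0 0 5 0 0 0; 0 0 6 0 0 0; 0 0 7 0 0 0; 0 0 8 0 0 0"
}}

```text
time_s: 24.55
eef_pos: [0.5089, -0.2183, 0.1015]
eef_rot: [-0.0, 0.998, -0.058, 0.0]
wrist_force: [-1.4, -0.4, -0.8]
opening: 0.227
```

```bash
python3 look.py 18
```

```text
24.55 [ 0.50894084 -0.21834874  0.10149663] [-1.41256779 -0.3873634  -0.83310858]
kin top-centre [ 0.6276 -0.2347  0.0782] [ 9.934e-01 -1.150e-01  4.000e-04]
```

View pics/w18.png

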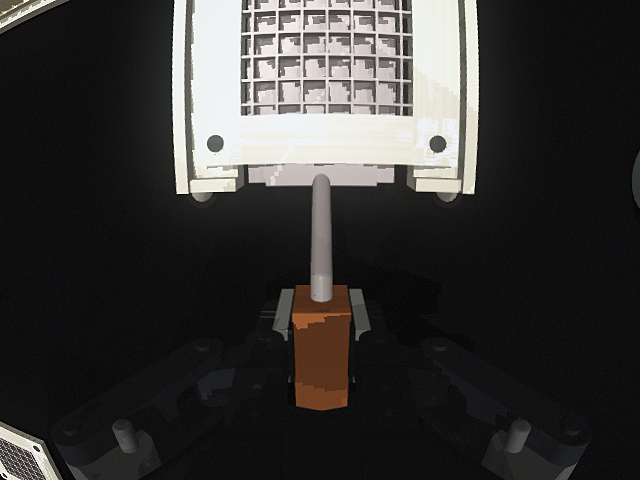

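View pics/s18.png

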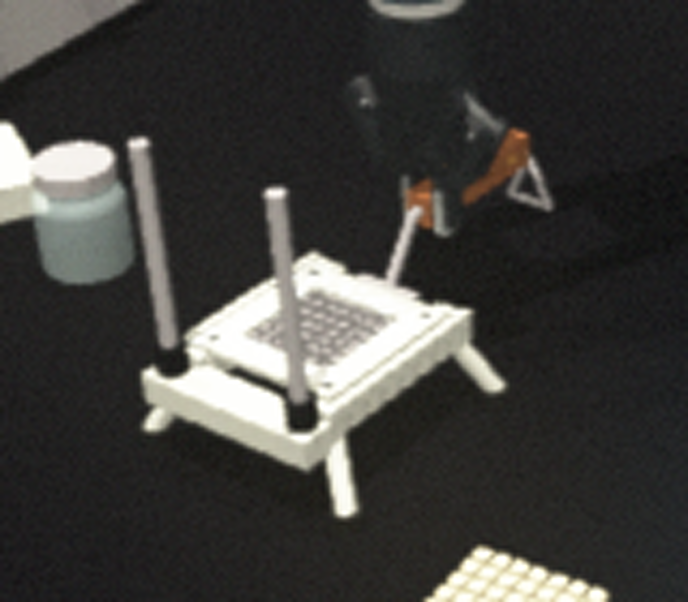

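The grid has come to rest in the seat and its load is off the blade. I'll back off a hair, sink the blade, then draw it out.

>>> {"api": "step_arm", "payload": {
  "targets": "-0.5 0 1 0 0 0; -1 0 3 0 0 0; -1 0 5 0 0 0; -1 0 8 0 0 0; -1 0 11 0 0 0; -1 0 14 0 0 0; -1 0 14 0 0 0"
}}

```text
time_s: 25.58
eef_pos: [0.5076, -0.2179, 0.0869]
eef_rot: [-0.001, 0.998, -0.058, -0.0]
wrist_force: [0.5, -0.9, -2.1]
opening: 0.225
```

```bash
python3 look.py 19
```

```text
25.575 [ 0.50755802 -0.21791539  0.08687866] [ 0.53130608 -0.89065774 -2.07161438]
kin top-centre [ 0.6262 -0.2342  0.0635] [ 9.934e-01 -1.151e-01 -7.000e-04]
```

View pics/w19.png

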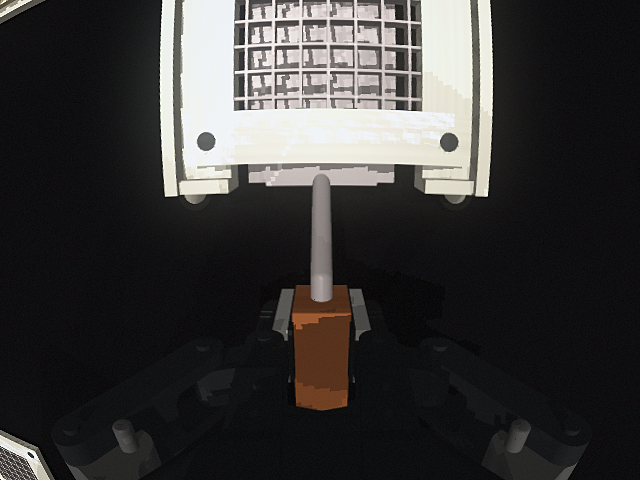

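View pics/s19.png

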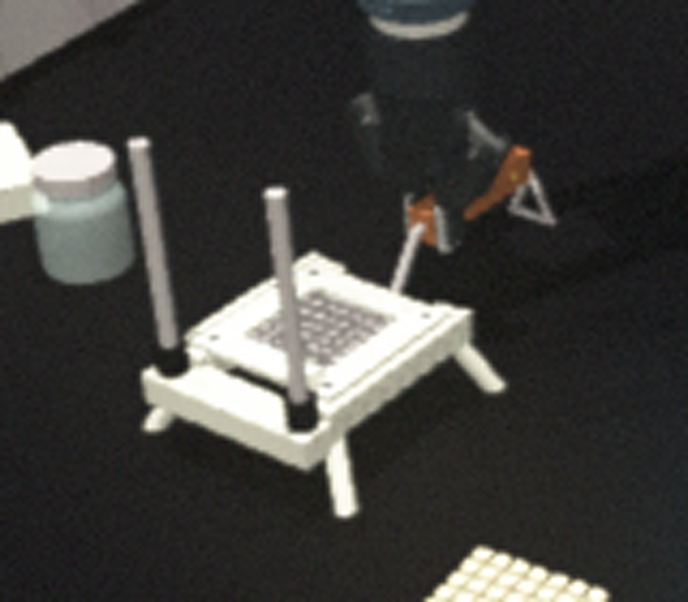

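>>> {"api": "step_arm", "payload": {
  "targets": "-4 0 0 0 0 0; -15 0 0 0 0 0; -35 0 0 0 0 0; -60 0 0 0 0 0; -85 0 0 0 0 0; -110 0 0 0 0 0; -130 0 0 0 0 0; -140 0 0 0 0 0"
}}

```text
time_s: 26.72
eef_pos: [0.3674, -0.2015, 0.0872]
eef_rot: [-0.0, 0.998, -0.058, -0.0]
wrist_force: [0.2, -0.3, -1.8]
opening: 0.229
```

```bash
python3 look.py 20;  python3 - <<'E'
from h import *
plan([.40,-.06,.06],-.05)
E
```

```text
26.725 [ 0.36742338 -0.20153308  0.08720472] [ 0.16940591 -0.33052368 -1.849292  ]
kin top-centre [ 0.486  -0.2179  0.0639] [ 9.933e-01 -1.157e-01 -3.000e-04]
t 26.88 rel [  14.6 -144.8   27.6] [-0.0004 -0.0007 -0.066 ] dist 148.1 rows>= 2.37
```

View pics/w20.png

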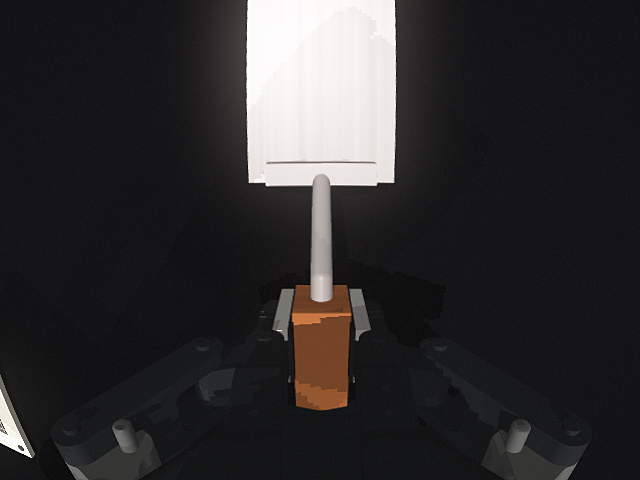

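>>> {"api": "step_arm", "payload": {
  "targets": "-8 -10 0 0 0 0; -15 -30 0 0 0 -0.01; -20 -55 3 0 0 -0.02; -25 -80 8 0 0 -0.035; -25 -105 14 0 0 -0.05; -25 -125 20 0 0 -0.066; -25 -138 26 0 0 -0.066; -25 -140 27 0 0 -0.066"
}}

```text
time_s: 27.88
eef_pos: [0.3594, -0.0587, 0.0599]
eef_rot: [-0.001, 1.0, -0.024, -0.001]
wrist_force: [0.3, -0.1, -2.6]
opening: 0.218
```

>>> {"api": "step_arm", "payload": {
  "targets": "0 0 8 0 0 0; 0 0 15 0 0 0; 0 0 19 0 0 0; 0 0 22 0 0 0; 0 0 23.5 0 0 0; 0 0 23.5 0 0 0"
}}

```text
time_s: 28.62
eef_pos: [0.36, -0.06, 0.0369]
eef_rot: [-0.0, 1.0, -0.025, -0.0]
wrist_force: [0.4, 0.1, -1.9]
opening: 0.225
```

```bash
python3 - <<'E'
from h import *
o=ctrl.get_obs(); print(o["eef_pos"],o["wrist_force"],rot(o["eef_rot"]).as_matrix().round(3))
c=snap("wrist","w21.png"); snap("top","t21.png")
E
```

```text
[ 0.35999718 -0.06002961  0.03687367] [ 0.44100416  0.09121624 -1.87204018] [[ 0.999 -0.049 -0.   ]
 [-0.049 -0.999  0.001]
 [-0.    -0.001 -1.   ]]
```

View pics/t21.png

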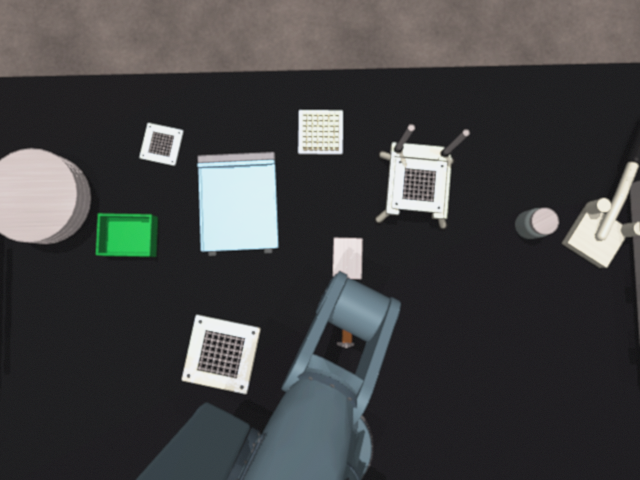

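The top view shows the grid seated in the cutter at (420,185). The blade is on open table at (347,258), clear of the tray and cutter. I'll lower the last 1.5 mm, open, and retreat straight up.

>>> {"api": "step_arm", "payload": {
  "targets": "0 0 0.7 0 0 0; 0 0 1.4 0 0 0; 0 0 1.6 0 0 0; 0 0 1.6 0 0 0"
}}

```text
time_s: 29.22
eef_pos: [0.36, -0.06, 0.0354]
eef_rot: [-0.0, 1.0, -0.025, 0.0]
wrist_force: [0.0, 1.2, 0.9]
opening: 0.226
```

>>> {"api": "step_arm", "payload": {
  "targets": "0 0 0 0 0 0; 0 0 0 0 0 0; 0 0 0 0 0 0; 0 0 0 0 0 0; 0 0 0 0 0 0; 0 0 0 0 0 0",
  "grip": 100
}}

```text
time_s: 29.98
eef_pos: [0.36, -0.06, 0.0353]
eef_rot: [-0.0, 1.0, -0.025, -0.0]
wrist_force: [0.8, -0.8, -0.5]
opening: 1.004
```

>>> {"api": "step_arm", "payload": {
  "targets": "0 0 -10 0 0 0; 0 0 -30 0 0 0; 0 0 -55 0 0 0; 0 0 -80 0 0 0; 0 0 -105 0 0 0; 0 0 -130 0 0 0; 0 0 -140 0 0 0; 0 0 -140 0 0 0"
}}

```text
time_s: 30.98
eef_pos: [0.3603, -0.0603, 0.1758]
eef_rot: [-0.0, 1.0, -0.025, 0.001]
wrist_force: [0.4, 0.8, 0.1]
opening: 0.998
```

```bash
python3 look.py 22; python3 - <<'E'
from h import *
t=snap("top","t22f.png")
E
```

```text
30.975 [ 0.360317   -0.06027057  0.17582466] [0.39873218 0.75175162 0.14354434]
kin top-centre [ 0.4798 -0.0688  0.1527] [ 0.9988 -0.0493  0.0015]
```

View pics/w22.png

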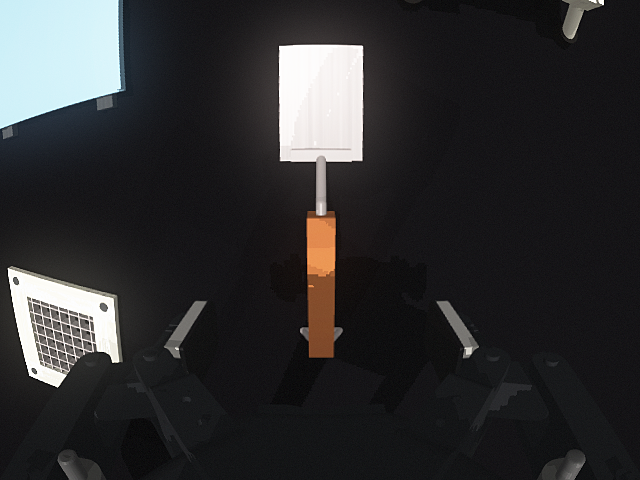

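View pics/s22.png

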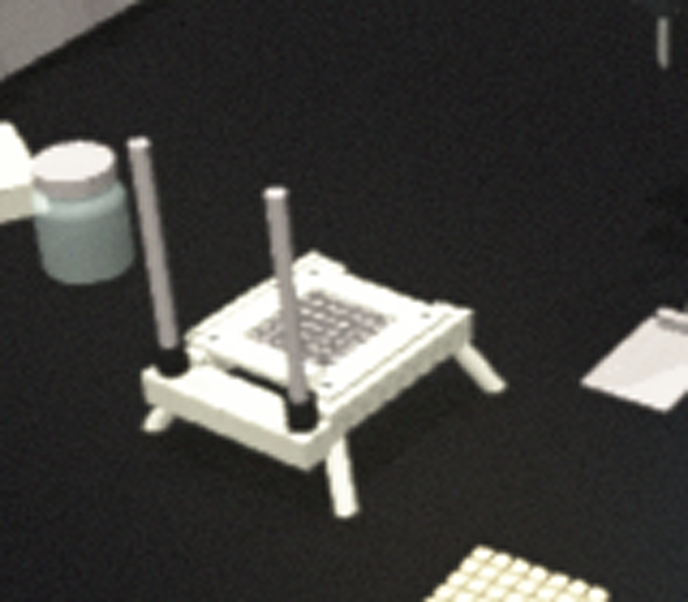

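View pics/t22.png

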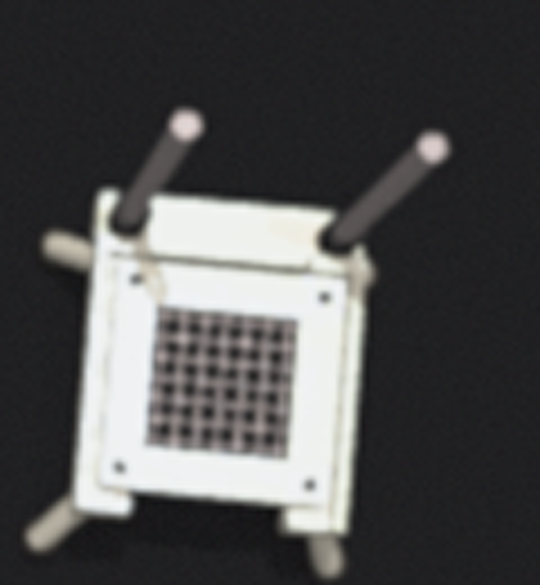

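The grid lies flat in its seat and the spatula stands level and free on the table. One last numeric check of the grid's centre, then I'll hand in.

```bash
python3 - <<'E'
from h import *
from bench import ticket
t=snap("top"); T=lambda p:(np.array(p)+.5)/4.5-.5+[370,100]
W=onz(t,[T((136,279)),T((325,297)),T((310,485)),T((119,467))],.08); g=W.mean(0)-[0,.0011,0]
y=-.1145; d=g-[.6271,-.2344,.08]; print("grid",g.round(4),"in seat",(d[0]*np.cos(y)+d[1]*np.sin(y)).round(4),(-d[0]*np.sin(y)+d[1]*np.cos(y)).round(4),"yaw",np.arctan2(*(W[0]-W[3])[[1,0]]).round(3))
w=snap("wrist"); B=onz(w,[(279,45),(363,45),(362,161),(279,161)],.002); print(B.round(4))
hsv=cv2.cvtColor(t["image"],cv2.COLOR_RGB2HSV); m=((hsv[:,:,2]>120)&(hsv[:,:,1]<40)).astype(np.uint8); q=np.zeros_like(m);q[105:158,294:348]=m[105:158,294:348]; print("pusher px",cv2.minAreaRect(np.argwhere(q)[:,::-1].astype(np.float32))[0])
print(ticket.hand_in())
E
```

```text
grid [ 0.6277 -0.2349  0.08  ] in seat 0.0007 -0.0004 yaw -0.12
[[ 0.5097 -0.0319  0.002 ]
 [ 0.5062 -0.1018  0.002 ]
 [ 0.4063 -0.0966  0.002 ]
 [ 0.4098 -0.0265  0.002 ]]
pusher px (319.9999694824219, 131.5)
the job is handed in; nothing more can be done
None
```

The cutting grid is in the cutter's seat and the spatula is back on the open table. I handed the job in at about 31 s of the 72 s allowed; the hand-in gives no verdict.

**What I did:**
- **Pick-up:** I gripped the spatula by its handle and set the blade on the tray floor. I pushed until the tray met its stop and the grid met the back lip. I then slid the blade under until its edge was at the heel; wrist force readings stayed below about 6 N.
- **Carry and place:** I lifted the grid with the blade tipped slightly nose-up and carried it level to the cutter. I lowered it onto the ledges, sank the blade through the gap and drew it out to the front.
- **Spatula:** I laid it on the open table in front of the gap between tray and cutter, then released it and backed the arm off upward.

**Last checks:**
- **Grid:** it measured +0.7 mm in x and −0.4 mm in y from the seat centre. Its yaw is −0.120 rad against −0.114 rad for the seat, and it looks flat in the pictures.
- **Spatula:** it stands level and right way up, with its blade tip at about x 0.51 m, clear of cutter and tray.
- **Bystanders:** the pusher block measured at the same pixel as at the start. The jar and green box look unmoved in the pictures, but I did not measure them.
- **Disagreement:** the scene camera put the cutter 2 to 4 mm away from the top camera's estimate. The wrist camera agreed with the top one to within about 1 mm, so I used that.

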